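Load a spacer mount into a guarded nest

ROBOT

A 7-joint arm with a two-finger parallel gripper is mounted at the origin on the work surface. World frame = base frame: x ahead of the robot, y to its left, z up, the work surface at z = 0. Lengths are in m, angles in rad, forces in N, time in s.
With the tool pointing down it reaches from about 0.425 to 0.875 m from the base axis. Payload 4.7 kg.
Tool frame: the origin (TCP) lies at the very end of the fingers, on their centre line; the grasp point (between the pads) lies 19 mm behind it; z points along the fingers, y is the direction in which the jaws open and shut (so a half turn about z gives the same grasp; the last joint's range is limited). The gripper opens to 87 mm and grips with 3 to 60 N. Pads are 19 mm wide; open, the fingers measure 117 mm over their backs; the gripper's body (75 mm by 190 mm) begins 51 mm behind the grasp point.
Start: joints at [1.12, 0.321, -0.07, 1.45, 0.023, 1.371, -0.057], TCP at [0.291, -0.581, 0.223] pointing down, gripper open.
Joint ranges: [-2.86, 2.86], [-0.3, 2.09], [-1.38, 1.24], [0.06, 2.45], [-1.56, 4.7], [0.09, 2.05], [-2.69, 2.69]. Speed limits (rad/s): [2.57, 2.57, 3.14, 3.14, 3.14, 3.14, 3.14].

INTERFACE

Orientations are given as a rotation vector (axis times angle).
In Python, from bench import ctrl, get_image, camera_info gives the robot as it stands.
- The arm moves only by the tool carry_out, never from a script. Its argument "commands" is a list of rows, each an object of numbers: "tx", "ty", "tz": the shift along the tool's x, y, z in m; "rx", "ry", "rz": the turn, a rotation vector about the tool's x, y, z in rad; "jaw": the opening, from 0 (shut) to 1 (fully open). In form: [{"tx": .., "ty": .., "tz": .., "rx": .., "ry": .., "rz": .., "jaw": ..}, ...]. A call has 1 to 12 rows; each row is the pose to reach, as a shift and turn from the pose commanded when the call began, along the tool's axes at that moment; what a row does not reach only later rows make up. A row lasts 1/8 s, in which the tool goes at most 62.5 mm and 10.7 degrees, less where a joint would pass 70% of its speed; a pose out of reach is approached as far as the arm can. A call with a gripper value outside its range is refused whole. The fingers move at their own pace and stop on an object; "grip_force" is the grip in N (left out, the last holds). Time passes only in rows, so rows that repeat a pose let the fingers close. It gives the time, the measured TCP pose, the force and the opening at its end, in the units of the state.
- ctrl.get_state(): the state, without advancing time (a new reading comes with each control period).
- get_image(name): name is "scene" or "top"; returns the picture (384x512x3 uint8, red, green, blue); there is no depth.
- camera_info(name): a dict with "intrinsics" (3x3 intrinsics, pixels), "k1" (the pictures are not rectified: a ray, as slopes to the right and down, at radius r is drawn at 1 + k1 r^2 times it, then the intrinsics apply), "R" (3x3) and "t" (3): a world point X has camera coordinates R X + t. Camera axes: x right, y down, z forward; pixel columns grow to the right and rows downward; lengths in m; the calibration is good to about 2 mm. A picture is of the moment at which its call begins. camera_info takes no time and is no camera call.
- ctrl.close_job(): hands the job in, once; it reports no verdict.
The state is a dict: "time": time; "joint_positions": joint angles; "qd": joint speeds; "joint_torque": joint torques, N m; "position": TCP position; "tool_rot": TCP orientation; "ft_force": force on the tool from outside, world axes, zero at the start; "torque": the same for the moment, N m; "grip_width": opening from 0.0 (shut) to 1.0 (fully open).
Only numpy, scipy, OpenCV 4.12 (cv2) and the standard library are available. Lean on these libraries where they do the work, as an engineer would, in place of code of your own. Each camera call takes 0.05 s, during which the arm holds its last target.

TASK

Swing the mesh guard of the nest right back onto its stop, then stack the mount squarely between the red corner angles: the aluminium body first, then every brass spacer that is on the bench, then the steel disc on top with its black knob up. Each part must lie flat on the one below; when the stack is complete, bring the guard down again until it is fully shut. Leave the other things on the bench where they are.

Things in the scene. Friction and masses are not known exactly. Their poses are not given: they have to be found in the camera images.
- nest: Guarded nest, fixed to the bench: grey open box, base 200 (x) by 222 (y) mm, inside 178 by 198 mm, wall rims 55 mm and floor 10 mm above the bench. Origin: centre of its underside; x points to the hinge side (away from the robot at yaw 0), y along the hinge, z up. Four red corner angles in the middle of the floor bound the pocket (see nest_floor).
- nest_floor (a point): Centre of the pocket's floor, 10 mm above the bench; axes as the nest's. The pocket is 64 by 64 mm, sides along x and y, between four red corner angles 66 mm tall (tops 76 mm above the bench), 76 mm over their outsides. Their 6 mm thick legs run 12 mm from each corner, leaving in each side an open gap 40 mm wide for a finger.
- guard (a joint): Hinge angle of the guard, rad: 0 shut, growing as it lifts, 1.65 on its stop. The guard is a light blue mesh hood 190 by 210 mm, 45 mm high, its top 102 mm above the bench when shut, 0.45 kg. The hinge is damped: let go, it falls shut over a second or so from below about 1.2 and falls back onto the stop from above 1.4.
- guard_hinge (a point): Centre of the guard's hinge line, on the far rim (nest x = +95 mm, 57 mm above the bench). The axis is the nest's y. This point's own axes turn with the guard.
- guard_handle (a point): Middle of the guard's black handle: a round bar 12 mm thick, 110 mm long along the nest's y, 40 mm in front of the mesh front. Shut, it lies 230 mm to nest -x of the hinge and 22 mm above it; on the stop, about 40 mm beyond the hinge, 285 mm above the bench. It can be pinched from above, fingers closing along nest x, and turns between them. Axes turn with the guard.
- body: Aluminium body, a plain square block 60 by 60 by 32 mm high, 0.3 kg, dark round spot on its top. Origin: centre of its underside; z up, x and y along its sides. It lies upright on the bench, at any yaw.
- spacer1: Brass spacer, a square plate 60 by 60 by 7 mm thick with a small dark spot, 0.18 kg, lying flat. Origin: centre of its underside; z up, x and y along its sides. All spacers are alike and go in any order; two to four are there (None: absent).
- spacer2: Brass spacer, a square plate 60 by 60 by 7 mm thick with a small dark spot, 0.18 kg, lying flat. Origin: centre of its underside; z up, x and y along its sides. All spacers are alike and go in any order; two to four are there (None: absent).
- spacer3: Brass spacer, a square plate 60 by 60 by 7 mm thick with a small dark spot, 0.18 kg, lying flat. Origin: centre of its underside; z up, x and y along its sides. All spacers are alike and go in any order; two to four are there (None: absent).
- spacer4: Brass spacer, a square plate 60 by 60 by 7 mm thick with a small dark spot, 0.18 kg, lying flat. Origin: centre of its underside; z up, x and y along its sides. All spacers are alike and go in any order; two to four are there (None: absent).
- disc: Steel top disc, 60 mm in diameter and 12 mm thick, with a black knob 28 mm in diameter and 12 mm high on top (24 mm in all), 0.26 kg. Origin: centre of its underside; z up. It lies with the knob up.
- file: Bystander: flat file with wooden handle, 310 mm long, 22 mm wide, 22 mm high, along its x from -160 to +150 mm. Leave it.
- tin: Bystander: green closed tin, 60 mm in diameter, 35 mm high; origin under its centre. Leave it.
- corkblock: Bystander: cork block 90 by 50 by 30 mm high; origin under its centre. Leave it.
- wrench: Bystander: wrench lying at the right of the bench. Leave it.
Things that resemble listed ones, but are neither listed nor needed, are in the scene too. What is shaped like the body but blue is not meant.

How it is judged:
On the way, in this order (a step that is already met when the one before it is completed fails the run):
1. the guard rests on its stop (value of joint guard above 1.58 rad), for 0.3 s.
2. the body sits on the floor of the pocket, let go (horizontal distance between body and nest_floor below 0.005 m and z of body in the frame of nest_floor between -0.003 and 0.004 m and angle between body's own z axis and vertical below 0.06 rad and (angle between the x axis of body and the x axis of nest, either way round below 0.12 rad or angle between the x axis of body and the y axis of nest, either way round below 0.12 rad) and contact force between body and the fingers below 0.05 N), for 0.2 s.
3. every spacer lies flat in the pocket on top of the body, let go (horizontal distance between each of body, spacer1, spacer2, spacer3, spacer4 and nest_floor below 0.005 m and z of body in the frame of nest_floor between -0.003 and 0.004 m and angle between each of body, spacer1, spacer2, spacer3, spacer4's own z axis and vertical below 0.06 rad and (angle between the x axis of body and the x axis of nest, either way round below 0.12 rad or angle between the x axis of body and the y axis of nest, either way round below 0.12 rad) and z of spacer1 in the frame of nest_floor between 0.028 and 0.057 m and (angle between the x axis of spacer1 and the x axis of nest, either way round below 0.12 rad or angle between the x axis of spacer1 and the y axis of nest, either way round below 0.12 rad) and z of spacer2 in the frame of nest_floor between 0.028 and 0.057 m and (angle between the x axis of spacer2 and the x axis of nest, either way round below 0.12 rad or angle between the x axis of spacer2 and the y axis of nest, either way round below 0.12 rad) and z of spacer3 in the frame of nest_floor between 0.028 and 0.057 m and (angle between the x axis of spacer3 and the x axis of nest, either way round below 0.12 rad or angle between the x axis of spacer3 and the y axis of nest, either way round below 0.12 rad) and z of spacer4 in the frame of nest_floor between 0.028 and 0.057 m and (angle between the x axis of spacer4 and the x axis of nest, either way round below 0.12 rad or angle between the x axis of spacer4 and the y axis of nest, either way round below 0.12 rad) and contact force between each of spacer1, spacer2, spacer3, spacer4 and the fingers below 0.05 N), for 0.2 s.
4. the disc lies flat on top of the spacers, let go (horizontal distance between each of body, spacer1, spacer2, spacer3, spacer4, disc and nest_floor below 0.005 m and z of body in the frame of nest_floor between -0.003 and 0.004 m and angle between each of body, spacer1, spacer2, spacer3, spacer4, disc's own z axis and vertical below 0.06 rad and (angle between the x axis of body and the x axis of nest, either way round below 0.12 rad or angle between the x axis of body and the y axis of nest, either way round below 0.12 rad) and z of spacer1 in the frame of nest_floor between 0.028 and 0.057 m and (angle between the x axis of spacer1 and the x axis of nest, either way round below 0.12 rad or angle between the x axis of spacer1 and the y axis of nest, either way round below 0.12 rad) and z of spacer2 in the frame of nest_floor between 0.028 and 0.057 m and (angle between the x axis of spacer2 and the x axis of nest, either way round below 0.12 rad or angle between the x axis of spacer2 and the y axis of nest, either way round below 0.12 rad) and z of spacer3 in the frame of nest_floor between 0.028 and 0.057 m and (angle between the x axis of spacer3 and the x axis of nest, either way round below 0.12 rad or angle between the x axis of spacer3 and the y axis of nest, either way round below 0.12 rad) and z of spacer4 in the frame of nest_floor between 0.028 and 0.057 m and (angle between the x axis of spacer4 and the x axis of nest, either way round below 0.12 rad or angle between the x axis of spacer4 and the y axis of nest, either way round below 0.12 rad) and z of disc in the frame of nest_floor between 0.042 and 0.064 m and z of disc in the frame of spacer1 above 0.004 m and z of disc in the frame of spacer2 above 0.004 m and z of disc in the frame of spacer3 above 0.004 m and z of disc in the frame of spacer4 above 0.004 m and contact force between disc and the fingers below 0.05 N), for 0.2 s.
At the end, for the whole second after the job is handed in: Body on the pocket floor, all present spacers on it, disc on top: each within 5 mm of the pocket centre, tilt under 0.06 rad, square parts within 0.12 rad of square; guard shut (below 0.04 rad), all at rest, bystanders within 50 mm of their starts (horizontal distance between each of body, spacer1, spacer2, spacer3, spacer4, disc and nest_floor below 0.005 m and z of body in the frame of nest_floor between -0.003 and 0.004 m and angle between each of body, spacer1, spacer2, spacer3, spacer4, disc's own z axis and vertical below 0.06 rad and (angle between the x axis of body and the x axis of nest, either way round below 0.12 rad or angle between the x axis of body and the y axis of nest, either way round below 0.12 rad) and z of spacer1 in the frame of nest_floor between 0.028 and 0.057 m and (angle between the x axis of spacer1 and the x axis of nest, either way round below 0.12 rad or angle between the x axis of spacer1 and the y axis of nest, either way round below 0.12 rad) and z of spacer2 in the frame of nest_floor between 0.028 and 0.057 m and (angle between the x axis of spacer2 and the x axis of nest, either way round below 0.12 rad or angle between the x axis of spacer2 and the y axis of nest, either way round below 0.12 rad) and z of spacer3 in the frame of nest_floor between 0.028 and 0.057 m and (angle between the x axis of spacer3 and the x axis of nest, either way round below 0.12 rad or angle between the x axis of spacer3 and the y axis of nest, either way round below 0.12 rad) and z of spacer4 in the frame of nest_floor between 0.028 and 0.057 m and (angle between the x axis of spacer4 and the x axis of nest, either way round below 0.12 rad or angle between the x axis of spacer4 and the y axis of nest, either way round below 0.12 rad) and z of disc in the frame of nest_floor between 0.042 and 0.064 m and z of disc in the frame of spacer1 above 0.004 m and z of disc in the frame of spacer2 above 0.004 m and z of disc in the frame of spacer3 above 0.004 m and z of disc in the frame of spacer4 above 0.004 m and linear speed of each of body, spacer1, spacer2, spacer3, spacer4, disc below 0.02 m/s and value of joint guard below 0.04 rad and distance of each of file, tin, corkblock, wrench from where it was at the start of the episode below 0.05 m); the robot touches nothing.
It fails at once if a bystander (file, tin, cork block, wrench) is moved more than 50 mm (distance of any of file, tin, corkblock, wrench from where it was at the start of the episode above 0.05 m).
Of spacer1, spacer2, spacer3, spacer4 only 2 to 4 are there at a start; the rules pass over those that are not, and their reading is None.
At some moment in a run one of body, spacer1, spacer2, spacer3, spacer4, disc may be knocked a few centimetres aside while the robot is not near it.
Once in a run the grip may slacken for a moment while it holds something.
It also fails if it takes over 210 s, if anything falls off the work surface, if the arm or the gripper's body presses on something with over 40 N, if the wrist force passes 120 N, or if a joint passes its speed limit or range.

## Working session

There is one attempt and no reset: what is moved stays moved. The work goes in short steps, Python scripts to look and compute and a tool call to move; the robot and the scene stay as the last step left them, time stands still between calls to the robot, and variables do not carry over. Pictures are saved under pics/ and viewed, and the job is handed in when it is done.

Besides the shell and the picture viewer there is one more tool, called after "Emit:" by a JSON object that holds its "fn" and its "kwargs". carry_out: Moves the arm, as the interface text tells. Its arguments: {"type":"object","properties":{"commands":{"type":"array"},"grip_force":{"type":"number"}},"required":["commands"]}

```bash
ls; mkdir -p pics; python3 - <<'E'
from bench import ctrl,get_image,camera_info
import cv2,numpy as np
np.set_printoptions(precision=4,suppress=True)
print(ctrl.get_state())
for n in("scene","top"):
    cv2.imwrite(f"pics/{n}0.png",get_image(n)[...,::-1]); c=camera_info(n);print(n,c, -np.array(c["R"]).T@c["t"])
E
```

```text
pics
{'time': 0.0, 'joint_positions': array([ 1.1201,  0.3218, -0.0701,  1.4517,  0.0226,  1.3708, -0.0569]), 'qd': array([ 0.0006,  0.0018, -0.    ,  0.0007,  0.0005,  0.001 , -0.0012]), 'joint_torque': array([  0.0008, -49.1283,  -0.4036, -31.2527,  -0.0642,   0.0438,
         0.0002]), 'position': array([ 0.2911, -0.5806,  0.2215]), 'tool_rot': array([-3.0553, -0.7232,  0.0008]), 'ft_force': array([-0.4937, -0.095 , -0.0819]), 'torque': array([ 0.0314, -0.0664, -0.0305]), 'grip_width': 1.00026912679977}
scene {'intrinsics': array([[454.7194,   0.    , 257.484 ],
       [  0.    , 454.7194, 185.8688],
       [  0.    ,   0.    ,   1.    ]]), 'k1': 0.06110265855534006, 'R': array([[-0.71  ,  0.7041,  0.0129],
       [ 0.4987,  0.5157, -0.6967],
       [-0.4972, -0.4882, -0.7173]]), 't': array([ 0.4566, -0.1909,  1.7247])} [1.2769 0.6189 1.0981]
top {'intrinsics': array([[439.5715,   0.    , 259.9828],
       [  0.    , 439.5715, 185.5605],
       [  0.    ,   0.    ,   1.    ]]), 'k1': 0.009899089889454142, 'R': array([[-0.0115, -0.9998,  0.0182],
       [-0.9869,  0.0085, -0.1612],
       [ 0.161 , -0.0198, -0.9868]]), 't': array([-0.0839,  0.573 ,  1.5075])} [ 0.3218 -0.0589  1.5814]
```

View pics/scene0.png

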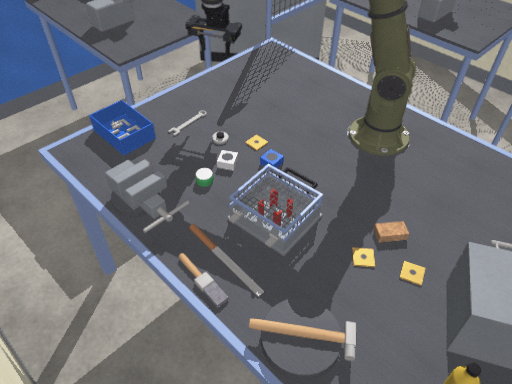

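View pics/top0.png

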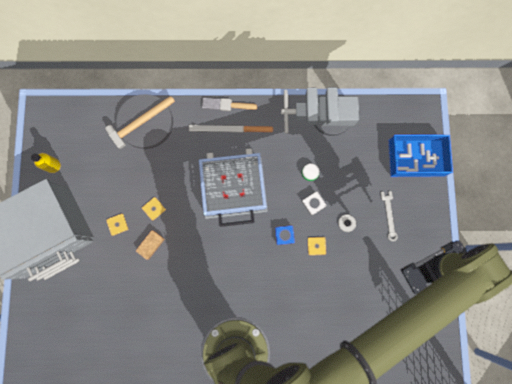

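```bash
cat > h.py <<'E'
import numpy as np,cv2
from bench import ctrl,get_image,camera_info
from scipy.optimize import least_squares
np.set_printoptions(precision=4,suppress=True)
C={n:camera_info(n) for n in("scene","top")}
def proj(n,X):
    c=C[n];X=np.atleast_2d(X);p=X@np.array(c["R"]).T+c["t"];s=p[:,:2]/p[:,2:]
    s=s*(1+c["k1"]*(s**2).sum(1,keepdims=True));K=c["intrinsics"]
    return s*[K[0,0],K[1,1]]+[K[0,2],K[1,2]]
def ray(n,uv):
    c=C[n];K=c["intrinsics"];d=(np.array(uv,float)-[K[0,2],K[1,2]])/[K[0,0],K[1,1]]
    s=d.copy()
    for _ in range(30): s=d/(1+c["k1"]*(s@s))
    R=np.array(c["R"]);return -R.T@c["t"],R.T@np.r_[s,1]
def onz(n,uv,z):
    o,d=ray(n,uv);return o+d*(z-o[2])/d[2]
def tri(a,b):
    """scene px, top px -> point, gap"""
    o1,d1=ray("scene",a);o2,d2=ray("top",b)
    A=np.stack([d1,-d2],1);t=np.linalg.lstsq(A,o2-o1,rcond=None)[0]
    p,q=o1+t[0]*d1,o2+t[1]*d2;return (p+q)/2,np.linalg.norm(p-q)
def grab(n,tag):
    im=get_image(n)[...,::-1].copy();cv2.imwrite(f"pics/{n}{tag}.png",im);return im
def crop(im,x0,y0,w,h,k,out):
    o=cv2.resize(im[y0:y0+h,x0:x0+w],None,fx=k,fy=k,interpolation=cv2.INTER_CUBIC)
    for x in range((x0+9)//10*10,x0+w,10):
        cv2.line(o,((x-x0)*k,0),((x-x0)*k,4 if x%50 else 12),(0,255,255),1)
        if x%20==0: cv2.putText(o,str(x),((x-x0)*k,22),0,.35,(0,255,255),1)
    for y in range((y0+9)//10*10,y0+h,10):
        cv2.line(o,(0,(y-y0)*k),(4,(y-y0)*k),(0,255,255),1)
        if y%20==0: cv2.putText(o,str(y),(6,(y-y0)*k+4),0,.35,(0,255,255),1)
    cv2.imwrite(out,o)
E
python3 - <<'E'
from h import *
t=cv2.imread("pics/top0.png");s=cv2.imread("pics/scene0.png")
crop(t,95,140,130,130,6,"pics/c1.png")
crop(t,190,145,80,90,6,"pics/c2.png")
crop(t,265,150,100,115,5,"pics/c3.png")
crop(s,185,125,150,120,5,"pics/c4.png")
crop(s,340,210,100,80,6,"pics/c5.png")
E
```

```text
(no output)
```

View pics/c1.png

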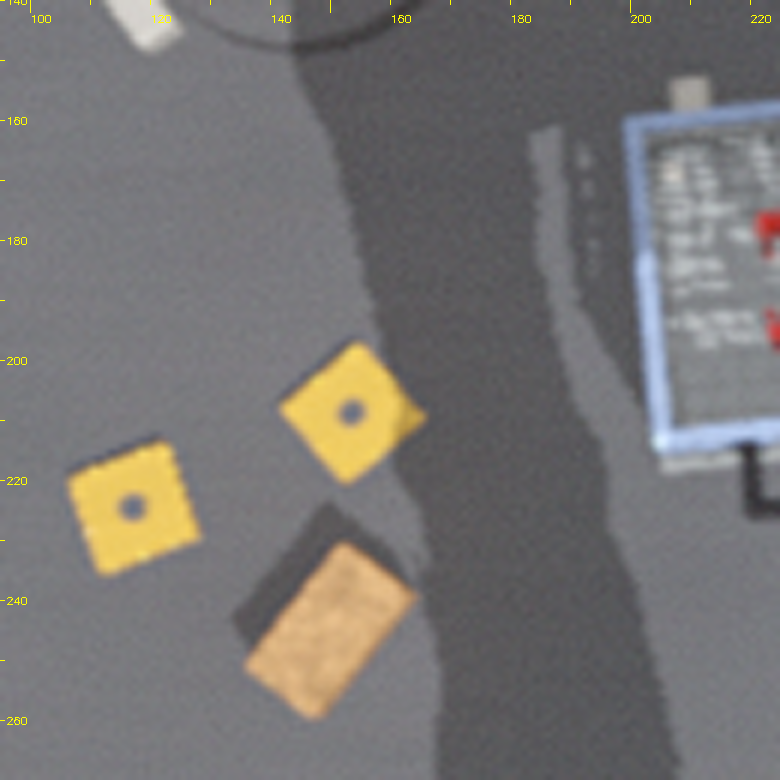

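View pics/c2.png

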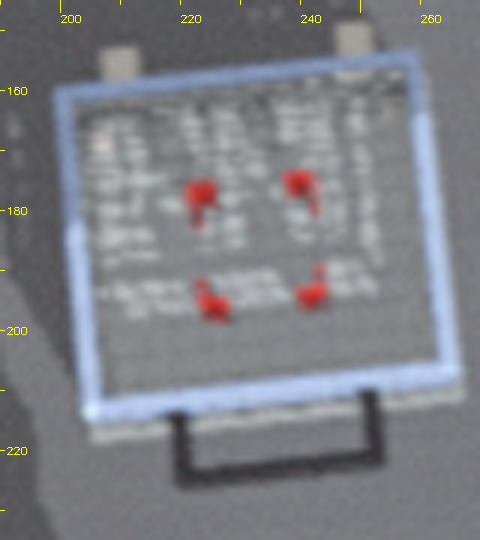

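View pics/c3.png

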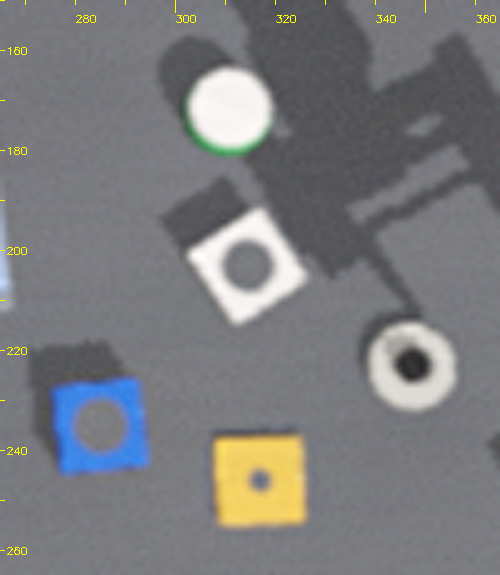

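View pics/c4.png

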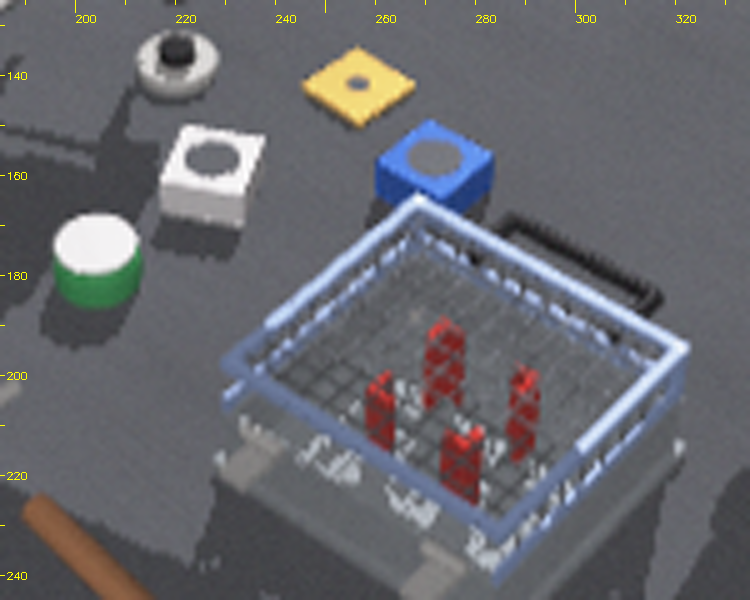

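View pics/c5.png

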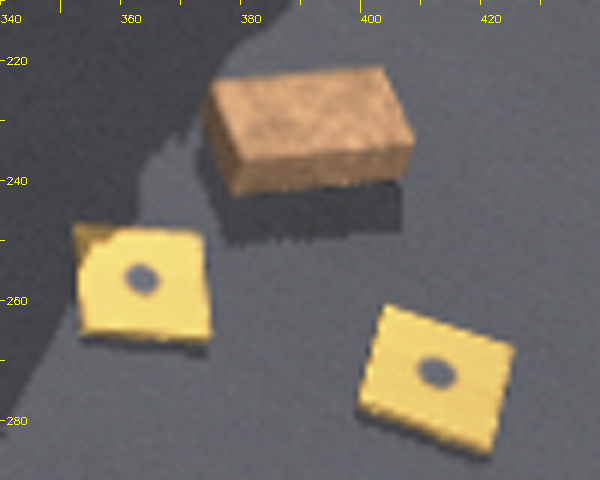

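```bash
cat >> h.py <<'E'
def mask(im,kind):
    h=cv2.cvtColor(im,cv2.COLOR_BGR2HSV);H,S,V=[h[...,i].astype(int) for i in range(3)]
    if kind=="brass": m=(H>17)&(H<32)&(S>110)&(V>90)
    if kind=="white": m=(S<50)&(V>185)
    if kind=="red": m=((H<8)|(H>172))&(S>140)&(V>80)
    return m.astype(np.uint8)*255
def rect(n,im,kind,c,z,r=25):
    """outer contour of blob near c -> plane z -> centre, sides, yaw mod 90"""
    k=8;x0,y0=int(c[0]-r),int(c[1]-r);sub=im[y0:y0+2*r,x0:x0+2*r]
    sub=cv2.resize(sub,None,fx=k,fy=k,interpolation=cv2.INTER_CUBIC)
    m=mask(sub,kind);cs,_=cv2.findContours(m,cv2.RETR_EXTERNAL,cv2.CHAIN_APPROX_NONE)
    g=lambda q:(q+0.5)/k-0.5+[x0,y0]
    cs=[q for q in cs if cv2.contourArea(q)>k*k*30]
    q=min(cs,key=lambda q:np.linalg.norm(g(q[:,0].mean(0))-c))[:,0].astype(float)
    P=np.array([onz(n,u,z)[:2] for u in g(q)])
    (cx,cy),(w,h),a=cv2.minAreaRect((P*1e3).astype(np.float32))
    (ex,ey),rad=cv2.minEnclosingCircle((P*1e3).astype(np.float32))
    return np.array([cx,cy]),(w,h),(a+45)%90-45,np.array([ex,ey,rad])
E
python3 - <<'E'
from h import *
t=cv2.imread("pics/top0.png");s=cv2.imread("pics/scene0.png")
for nm,kind,a,b,z in [("A","brass",(153,208),(364,256),.007),("B","brass",(117,224),(412,271),.007),("Cc","brass",(317,246),(257,142),.007),("body","white",(315,203),(227,156),.032),("disc","white",(347,223),(219,138),.012),("tin","white",(311,171),(204,173),.035)]:
    print(nm,"top",*rect("top",t,kind,a,z)); print("   scene",*rect("scene",s,kind,b,z))
# dark spots: scene px, top px
h=.4
for nm,a,b in [("A",(340+142/6-h,210+279/6-h),(95+351/6-h,140+412/6-h)),("B",(340+436/6-h,210+372/6-h),(95+133/6-h,140+508/6-h)),
 ("C",(185+358/5-h,125+83/5-h),(265+260/5-h,150+480/5-h)),("body",(185+213/5-h,125+158/5-h),(265+249/5-h,150+265/5-h)),("knob",(185+176/5-h,125+48/5-h),(265+411/5-h,150+363/5-h)),("blue",(185+436/5-h,125+157/5-h),(265+100/5-h,150+425/5-h))]:
    p,g=tri(a,b);print(nm,p*1e3,g*1e3)
E
```

```text
A top [499.9484 292.1617] (63.552635192871094, 63.049312591552734) 40.443809509277344 [498.9572 292.2668  41.9192]
   scene [501.9858 293.227 ] (64.04121398925781, 61.3164176940918) 39.77715301513672 [502.7148 292.711   41.9728]
B top [444.7827 419.9151] (63.243125915527344, 62.03685760498047) 21.490081787109375 [444.2542 419.5394  41.0186]
   scene [446.7086 420.1785] (64.64844512939453, 60.43264389038086) 20.827552795410156 [446.6071 420.3643  41.9178]
Cc top [ 361.0261 -288.5328] (61.861202239990234, 62.24788284301758) 0.9945502281188965 [ 361.2021 -288.8253   41.2462]
   scene [ 364.9068 -287.2599] (65.17391204833984, 64.6858139038086) 1.5556317567825317 [ 364.937  -286.6723   43.9015]
body top [ 510.7692 -281.9299] (62.95509338378906, 63.727149963378906) 32.08724594116211 [ 511.7024 -281.4291   41.785 ]
   scene [ 513.8153 -281.3408] (64.9858169555664, 60.581451416015625) 32.73800277709961 [ 513.6298 -281.027    42.1151]
disc top [ 440.3816 -400.5572] (58.169639587402344, 59.49311828613281) -0.38834381103515625 [ 439.9039 -400.5478   30.3718]
   scene [ 499.949  -298.0157] (66.30068969726562, 62.22053146362305) 33.66548538208008 [ 499.311  -297.9089   42.9052]
tin top [ 624.9448 -272.2595] (57.701438903808594, 56.709835052490234) -0.4774932861328125 [ 624.2209 -272.5124   29.512 ]
   scene [ 627.9194 -270.7027] (54.978904724121094, 54.81917190551758) -43.93520736694336 [ 628.0839 -271.1294   29.0025]
A [499.8089 292.7568   7.3364] 1.025101171759066
B [443.9099 419.5738   7.2114] 0.9413014826469839
C [ 361.0624 -290.1929    6.4665] 1.6304741858615805
body [ 511.6678 -283.0594   31.1691] 0.09315369888786564
knob [ 442.4493 -398.861    21.3541] 2.751562066378321
blue [ 399.6069 -174.7095   32.3021] 0.7107321810659143
```

```bash
python3 - <<'E'
from h import *
h=.4
T=lambda x,y:(190+x/6-h,145+y/6-h)
S=lambda x,y:(185+x/5-h,125+y/5-h)
c=[onz("top",T(*p),.102)*1e3 for p in [(53,88),(418,52),(462,375),(88,420)]]
for q in c: print(q)
c=np.array(c);print(np.linalg.norm(np.diff(c[[0,1,2,3,0]],axis=0),axis=1),"cen",c.mean(0))
print("hingedir",np.degrees(np.arctan2(*(c[0]-c[1])[[0,1]])),np.degrees(np.arctan2(*(c[3]-c[2])[[0,1]])))
# handle bar ends (centreline)
print(onz("top",T(190,478),.079)*1e3,onz("top",T(375,460),.079)*1e3)
print("handle ends tri", tri(S(652,297),T(187,480)),tri(S(517,222),T(377,459)))
# corners tri: TL(top view)=far-left => scene? 
for a,b in [((500,533),(53,88)),((225,360),(418,52)),((418,197),(462,375)),((688,348),(88,420))]:
    print(tri(S(*a),T(*b)))
E
```

```text
[656.5054 121.7665 102.    ]
[676.1556 -87.443  102.    ]
[ 489.1316 -110.1571  102.    ]
[465.7623 100.0957 102.    ]
[210.1304 188.3982 211.5476 191.9702] cen [571.8887   6.0655 102.    ]
hingedir -5.365815257826205 -6.342316685019393
[434.3931  44.4632  79.    ] [443.5496 -60.7041  79.    ]
handle ends tri (array([0.4338, 0.0455, 0.0784]), np.float64(0.0017860710825976392)) (array([ 0.4441, -0.0616,  0.077 ]), np.float64(0.0005409926057013879))
(array([0.6567, 0.1205, 0.1042]), np.float64(0.0024562255195431115))
(array([ 0.6764, -0.0872,  0.0997]), np.float64(0.0007808693387565105))
(array([ 0.4891, -0.1095,  0.0964]), np.float64(0.0020851911370824896))
(array([0.4669, 0.0996, 0.0976]), np.float64(0.002445833933674899))
```

```bash
cat >> h.py <<'E'
from scipy.spatial.transform import Rotation as Ro
def plan(targets,state=None):
    """targets: list of (x,y,z,deg of tool y axis in world [mod 180]) mm -> rows relative to now"""
    s=state or ctrl.get_state();R=Ro.from_rotvec(s["tool_rot"]);p=s["position"]
    yd=R.as_matrix()[:,1];cur=np.degrees(np.arctan2(yd[1],yd[0]))
    print("now",p*1e3,"ty dir",cur,"tz",R.as_matrix()[:,2],"grip",s["grip_width"],"F",s["ft_force"],"t",s["time"])
    for x,y,z,a in targets:
        d=(a-cur+90)%180-90
        # desired: straight down, y axis at cur+d
        f=np.radians(cur+d);Y=np.array([np.cos(f),np.sin(f),0]);Z=np.array([0,0,-1.]);X=np.cross(Y,Z)
        Rd=Ro.from_matrix(np.stack([X,Y,Z],1));rv=(R.inv()*Rd).as_rotvec()
        t=R.inv().apply(np.array([x,y,z])/1e3-p)
        print(f"tx {t[0]:.4f} ty {t[1]:.4f} tz {t[2]:.4f} rx {rv[0]:.4f} ry {rv[1]:.4f} rz {rv[2]:.4f}")
E
python3 - <<'E'
from h import *
plan([(439,-8,180,5.7),(439,-8,120,5.7)])
E
```

```text
now [ 291.1048 -580.6123  221.5485] ty dir -63.36840133676605 tz [-0.0009  0.0015 -1.    ] grip 1.0008054323213291 F [ 0.9735  0.4993 -0.2383] t 0.1
tx 0.3889 ty -0.4455 tz 0.0423 rx -0.0016 ry -0.0010 rz -1.2055
tx 0.3889 ty -0.4454 tz 0.1023 rx -0.0016 ry -0.0010 rz -1.2055
```

Emit:
{"fn": "carry_out", "kwargs": {"commands": [{"tx": 0.389,"ty": -0.4455,"tz": 0.042,"rz": -1.2055,"jaw": 0.45},{"tx": 0.389,"ty": -0.4455,"tz": 0.042,"rz": -1.2055,"jaw": 0.45},{"tx": 0.389,"ty": -0.4455,"tz": 0.042,"rz": -1.2055,"jaw": 0.45},{"tx": 0.389,"ty": -0.4455,"tz": 0.042,"rz": -1.2055,"jaw": 0.45},{"tx": 0.389,"ty": -0.4455,"tz": 0.042,"rz": -1.2055,"jaw": 0.45},{"tx": 0.389,"ty": -0.4455,"tz": 0.042,"rz": -1.2055,"jaw": 0.45},{"tx": 0.389,"ty": -0.4455,"tz": 0.042,"rz": -1.2055,"jaw": 0.45},{"tx": 0.389,"ty": -0.4455,"tz": 0.042,"rz": -1.2055,"jaw": 0.45},{"tx": 0.389,"ty": -0.4455,"tz": 0.042,"rz": -1.2055,"jaw": 0.45},{"tx": 0.389,"ty": -0.4455,"tz": 0.042,"rz": -1.2055,"jaw": 0.45},{"tx": 0.389,"ty": -0.4455,"tz": 0.042,"rz": -1.2055,"jaw": 0.45},{"tx": 0.389,"ty": -0.4455,"tz": 0.042,"rz": -1.2055,"jaw": 0.45}]}}

```text
invalid input
```

```bash
python3 - <<'E'
from h import *
plan([(439,-8,120,5.7),(439,-8,62,5.7)])
E
```

```text
now [ 291.1048 -580.6123  221.5485] ty dir -63.36840133676605 tz [-0.0009  0.0015 -1.    ] grip 1.0008054323213291 F [ 0.9735  0.4993 -0.2383] t 0.1
tx 0.3889 ty -0.4454 tz 0.1023 rx -0.0016 ry -0.0010 rz -1.2055
tx 0.3889 ty -0.4453 tz 0.1603 rx -0.0016 ry -0.0010 rz -1.2055
```

Emit:
{"fn": "carry_out", "kwargs": {"commands": [{"tx": 0.389,"ty": -0.4455,"tz": 0.042,"rx": 0,"ry": 0,"rz": -1.2055,"jaw": 0.45},{"tx": 0.389,"ty": -0.4455,"tz": 0.042,"rx": 0,"ry": 0,"rz": -1.2055,"jaw": 0.45},{"tx": 0.389,"ty": -0.4455,"tz": 0.042,"rx": 0,"ry": 0,"rz": -1.2055,"jaw": 0.45},{"tx": 0.389,"ty": -0.4455,"tz": 0.042,"rx": 0,"ry": 0,"rz": -1.2055,"jaw": 0.45},{"tx": 0.389,"ty": -0.4455,"tz": 0.042,"rx": 0,"ry": 0,"rz": -1.2055,"jaw": 0.45},{"tx": 0.389,"ty": -0.4455,"tz": 0.042,"rx": 0,"ry": 0,"rz": -1.2055,"jaw": 0.45},{"tx": 0.389,"ty": -0.4455,"tz": 0.042,"rx": 0,"ry": 0,"rz": -1.2055,"jaw": 0.45},{"tx": 0.389,"ty": -0.4455,"tz": 0.042,"rx": 0,"ry": 0,"rz": -1.2055,"jaw": 0.45},{"tx": 0.389,"ty": -0.4455,"tz": 0.042,"rx": 0,"ry": 0,"rz": -1.2055,"jaw": 0.45},{"tx": 0.389,"ty": -0.4455,"tz": 0.042,"rx": 0,"ry": 0,"rz": -1.2055,"jaw": 0.45},{"tx": 0.389,"ty": -0.4455,"tz": 0.042,"rx": 0,"ry": 0,"rz": -1.2055,"jaw": 0.45},{"tx": 0.389,"ty": -0.4455,"tz": 0.042,"rx": 0,"ry": 0,"rz": -1.2055,"jaw": 0.45}], "grip_force": 20}}

```text
time: 1.6
position: [0.439, -0.0094, 0.1803]
tool_rot: [-2.109, -2.328, 0.001]
ft_force: [-0.4, -0.3, 0.1]
grip_width: 0.45
```

```bash
python3 - <<'E'
from h import *
plan([(439,-8,120,5.7),(439,-8,62,5.7)])
E
```

```text
now [439.0083  -9.4049 180.289 ] ty dir 5.654127361317327 tz [-0.0007 -0.0005 -1.    ] grip 0.4498142417965165 F [-0.3723 -0.2928  0.0805] t 1.6
tx 0.0014 ty 0.0002 tz 0.0603 rx -0.0007 ry 0.0005 rz -0.0008
tx 0.0015 ty 0.0002 tz 0.1183 rx -0.0007 ry 0.0005 rz -0.0008
```

Emit:
{"fn": "carry_out", "kwargs": {"commands": [{"tx": 0.001,"ty": 0,"tz": 0.05,"rx": 0,"ry": 0,"rz": 0,"jaw": 0.45},{"tx": 0.001,"ty": 0,"tz": 0.09,"rx": 0,"ry": 0,"rz": 0,"jaw": 0.45},{"tx": 0.001,"ty": 0,"tz": 0.118,"rx": 0,"ry": 0,"rz": 0,"jaw": 0.45},{"tx": 0.001,"ty": 0,"tz": 0.118,"rx": 0,"ry": 0,"rz": 0,"jaw": 0.45},{"tx": 0.001,"ty": 0,"tz": 0.118,"rx": 0,"ry": 0,"rz": 0,"jaw": 0.0},{"tx": 0.001,"ty": 0,"tz": 0.118,"rx": 0,"ry": 0,"rz": 0,"jaw": 0.0},{"tx": 0.001,"ty": 0,"tz": 0.118,"rx": 0,"ry": 0,"rz": 0,"jaw": 0.0},{"tx": 0.001,"ty": 0,"tz": 0.118,"rx": 0,"ry": 0,"rz": 0,"jaw": 0.0}], "grip_force": 15}}

```text
time: 2.6
position: [0.4389, -0.0078, 0.0631]
tool_rot: [2.108, 2.329, -0.002]
ft_force: [-3.3, -1.4, 5.5]
grip_width: 0.132
```

```bash
python3 - <<'E'
from h import *
s=ctrl.get_state();plan([])
a=np.radians(5.7);xh=np.array([np.cos(a),np.sin(a),0])
H=np.array([439,-8.,79])+230*xh-[0,0,22]
hd=lambda th:H+231.05*(-np.cos(th+.0954)*xh+np.array([0,0,np.sin(th+.0954)]))
print(H)
R=Ro.from_rotvec(s["tool_rot"]);p0=hd(0)
for th in np.r_[np.arange(.15,1.6,.15),1.62]:
    print(f"{th:.2f}",R.inv().apply(hd(th)-p0)/1e3)
E
```

```text
now [438.9027  -7.7905  63.1395] ty dir 5.700354573342695 tz [-0.0009 -0.001  -1.    ] grip 0.13219798046799142 F [-3.2632 -1.3867  5.4768] t 2.6
[667.8628  14.8435  57.    ]
0.15 [-0.      0.0058 -0.0341]
0.30 [-0.0001  0.0167 -0.067 ]
0.45 [-0.0001  0.0324 -0.0979]
0.60 [-0.0001  0.0525 -0.1261]
0.75 [-0.0001  0.0766 -0.1509]
0.90 [-0.0002  0.1041 -0.1719]
1.05 [-0.0002  0.1345 -0.1886]
1.20 [-0.0002  0.167  -0.2005]
1.35 [-0.0002  0.2009 -0.2074]
1.50 [-0.0002  0.2355 -0.2092]
1.62 [-0.0002  0.2631 -0.2069]
```

Emit:
{"fn": "carry_out", "kwargs": {"commands": [{"tx": 0,"ty": 0.006,"tz": -0.034,"rx": 0,"ry": 0,"rz": 0,"jaw": 0.0},{"tx": 0,"ty": 0.017,"tz": -0.067,"rx": 0,"ry": 0,"rz": 0,"jaw": 0.0},{"tx": 0,"ty": 0.0325,"tz": -0.098,"rx": 0,"ry": 0,"rz": 0,"jaw": 0.0},{"tx": 0,"ty": 0.0525,"tz": -0.126,"rx": 0,"ry": 0,"rz": 0,"jaw": 0.0},{"tx": 0,"ty": 0.0765,"tz": -0.151,"rx": 0,"ry": 0,"rz": 0,"jaw": 0.0},{"tx": 0,"ty": 0.104,"tz": -0.172,"rx": 0,"ry": 0,"rz": 0,"jaw": 0.0},{"tx": 0,"ty": 0.1345,"tz": -0.1885,"rx": 0,"ry": 0,"rz": 0,"jaw": 0.0},{"tx": 0,"ty": 0.167,"tz": -0.2005,"rx": 0,"ry": 0,"rz": 0,"jaw": 0.0},{"tx": 0,"ty": 0.201,"tz": -0.2075,"rx": 0,"ry": 0,"rz": 0,"jaw": 0.0},{"tx": 0,"ty": 0.2355,"tz": -0.209,"rx": 0,"ry": 0,"rz": 0,"jaw": 0.0},{"tx": 0,"ty": 0.262,"tz": -0.207,"rx": 0,"ry": 0,"rz": 0,"jaw": 0.0},{"tx": 0,"ty": 0.262,"tz": -0.207,"rx": 0,"ry": 0,"rz": 0,"jaw": 0.0}], "grip_force": 15}}

```text
time: 4.1
position: [0.7019, 0.0195, 0.2693]
tool_rot: [2.108, 2.33, 0.004]
ft_force: [1.1, 1.2, 1.6]
grip_width: 0.13
```

```bash
python3 - <<'E'
from h import *
plan([])
s=grab("scene","1")
E
```

```text
now [701.9179  19.4825 269.2801] ty dir 5.733385908821887 tz [ 0.0019  0.002  -1.    ] grip 0.12965990542917213 F [1.125  1.2046 1.5903] t 4.1
```

View pics/scene1.png

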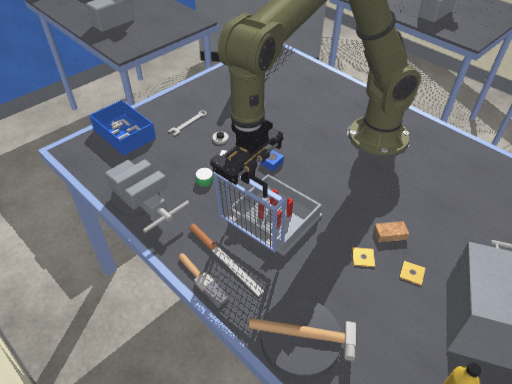

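Emit:
{"fn": "carry_out", "kwargs": {"commands": [{"tx": 0,"ty": 0,"tz": 0,"rx": 0,"ry": 0,"rz": 0,"jaw": 0.45},{"tx": 0,"ty": 0,"tz": 0,"rx": 0,"ry": 0,"rz": 0,"jaw": 0.45},{"tx": 0,"ty": 0,"tz": -0.04,"rx": 0,"ry": 0,"rz": 0,"jaw": 0.6},{"tx": 0,"ty": 0,"tz": -0.07,"rx": 0,"ry": 0,"rz": 0,"jaw": 1.0},{"tx": 0,"ty": 0,"tz": -0.07,"rx": 0,"ry": 0,"rz": 0,"jaw": 1.0}], "grip_force": 15}}

```text
time: 4.78
position: [0.7003, 0.0185, 0.3428]
tool_rot: [2.106, 2.326, 0.004]
ft_force: [0.0, -0.3, -0.2]
grip_width: 0.615
```

```bash
python3 - <<'E'
from h import *
plan([(511.5,-282,320,-57.6),(511.5,-282,150,-57.6)])
E
```

```text
now [700.3153  18.5381 342.7968] ty dir 5.6664895313935855 tz [ 0.0046 -0.0003 -1.    ] grip 0.6153074077947424 F [ 0.0009 -0.3023 -0.1803] t 4.775
tx -0.2804 ty -0.2177 tz 0.0220 rx 0.0045 ry -0.0018 rz 1.1042
tx -0.2803 ty -0.2184 tz 0.1920 rx 0.0045 ry -0.0018 rz 1.1042
```

Emit:
{"fn": "carry_out", "kwargs": {"commands": [{"tx": -0.2803,"ty": -0.218,"tz": 0.022,"rx": 0,"ry": 0,"rz": 1.1042,"jaw": 1.0},{"tx": -0.2803,"ty": -0.218,"tz": 0.022,"rx": 0,"ry": 0,"rz": 1.1042,"jaw": 1.0},{"tx": -0.2803,"ty": -0.218,"tz": 0.022,"rx": 0,"ry": 0,"rz": 1.1042,"jaw": 1.0},{"tx": -0.2803,"ty": -0.218,"tz": 0.022,"rx": 0,"ry": 0,"rz": 1.1042,"jaw": 1.0},{"tx": -0.2803,"ty": -0.218,"tz": 0.022,"rx": 0,"ry": 0,"rz": 1.1042,"jaw": 1.0},{"tx": -0.2803,"ty": -0.218,"tz": 0.1,"rx": 0,"ry": 0,"rz": 1.1042,"jaw": 1.0},{"tx": -0.2803,"ty": -0.218,"tz": 0.192,"rx": 0,"ry": 0,"rz": 1.1042,"jaw": 1.0},{"tx": -0.2803,"ty": -0.218,"tz": 0.192,"rx": 0,"ry": 0,"rz": 1.1042,"jaw": 1.0},{"tx": -0.2803,"ty": -0.218,"tz": 0.192,"rx": 0,"ry": 0,"rz": 1.1042,"jaw": 1.0}], "grip_force": 30}}

```text
time: 5.9
position: [0.5058, -0.2811, 0.1422]
tool_rot: [-3.01, -0.873, 0.013]
ft_force: [-0.6, -0.3, 1.3]
grip_width: 1.001
```

```bash
python3 - <<'E'
from h import *
plan([(511.5,-282,10,-57.6)])
s=grab("scene","2");t=grab("top","2")
crop(s,190,120,150,120,5,"pics/c6.png")
crop(t,190,145,90,90,6,"pics/c7.png")
E
```

```text
now [ 505.8342 -281.0506  142.2216] ty dir -57.66710497489091 tz [-0.0103  0.0053 -0.9999] grip 1.00111389347197 F [-0.5525 -0.3374  1.3453] t 5.9
tx 0.0051 ty 0.0051 tz 0.1321 rx -0.0100 ry 0.0059 rz -0.0011
```

View pics/c6.png

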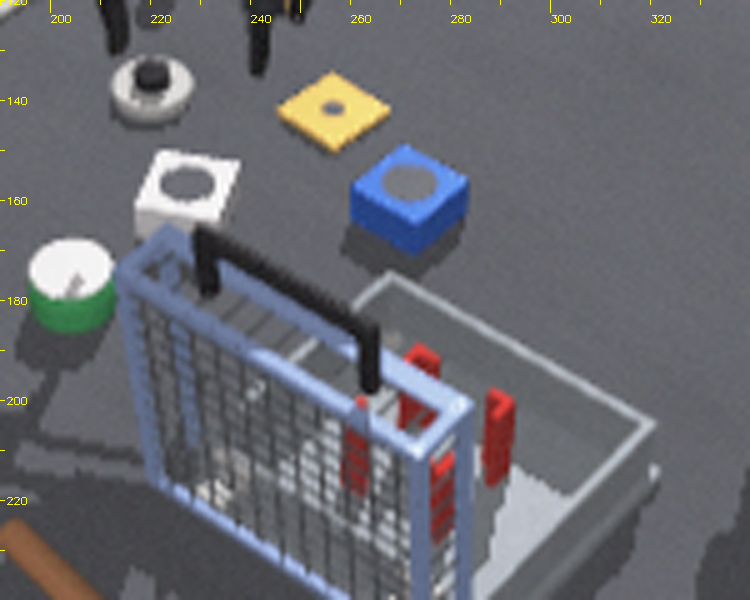

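View pics/c7.png

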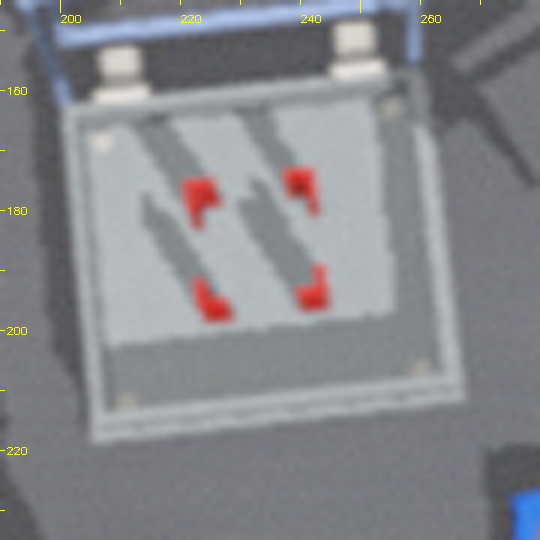

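```bash
cat >> h.py <<'E'
def box(x0,x1,y0,y1,z0,z1): return np.array([[x,y,z] for x in(x0,x1) for y in(y0,y1) for z in(z0,z1)],float)/1e3
def angles():
    B=[]
    for sx in(1,-1):
        for sy in(1,-1):
            o=lambda a,b,c,d:box(min(sx*a,sx*b),max(sx*a,sx*b),min(sy*c,sy*d),max(sy*c,sy*d),10,76)
            B+= [o(26,38,32,38),o(32,38,26,38)]
    # legs run 12 mm from each (outer) corner
    B2=[]
    for sx in(1,-1):
        for sy in(1,-1):
            o=lambda a,b,c,d:box(min(sx*a,sx*b),max(sx*a,sx*b),min(sy*c,sy*d),max(sy*c,sy*d),10,76)
            B2+=[o(20,38,32,38),o(32,38,20,38)]
    return B2
def pose(P,c): # c: x,y mm, deg
    a=np.radians(c[2]);R=np.array([[np.cos(a),-np.sin(a),0],[np.sin(a),np.cos(a),0],[0,0,1]])
    return P@R.T+[c[0]/1e3,c[1]/1e3,(c[3]/1e3 if len(c)>3 else 0)]
def render(n,boxes,c,x0,y0,w,h,k=8):
    m=np.zeros((h*k,w*k),np.uint8)
    for b in boxes:
        u=proj(n,pose(b,c))
        q=((u+.5-[x0,y0])*k-.5)
        hull=cv2.convexHull(np.round(q*16).astype(np.int32))
        cv2.fillConvexPoly(m,hull,255,shift=4)
    return cv2.resize(m,(w,h),interpolation=cv2.INTER_AREA)/255.
def fit(n,soft,boxes,c0,x0,y0,step=(3,3,2)):
    from scipy.optimize import minimize
    h,w=soft.shape
    f=lambda c:((cv2.GaussianBlur(render(n,boxes,np.r_[c,c0[3:]],x0,y0,w,h),(0,0),.7)-soft)**2).sum()
    c0=np.array(c0,float);S=np.array([c0[:3]]+[c0[:3]+np.eye(3)[i]*step[i] for i in range(3)])
    r=minimize(f,c0[:3],method="Nelder-Mead",options=dict(initial_simplex=S,xatol=.02,fatol=1e-3))
    return r.x,r.fun,f(c0[:3])
E
python3 - <<'E'
from h import *
for n,f,(x0,y0,w,h) in [("top","pics/top2.png",(210,165,45,40)),("scene","pics/scene2.png",(250,180,60,70))]:
    im=cv2.imread(f)[y0:y0+h,x0:x0+w].astype(float)
    red=np.clip((im[...,2]-np.maximum(im[...,0],im[...,1]))/150.,0,1)
    print(n,red.max(),np.percentile(red,95))
    for c0 in [(572,6,5.7),(575,4,4)]:
        print(fit(n,red,angles(),c0,x0,y0))
# rim
T=lambda x,y:(190+x/6-.4,145+y/6-.4)
c=np.array([onz("top",T(*p),.055)*1e3 for p in [(66,106),(423,70),(466,400),(92,440)]]);print(c)
print(np.linalg.norm(np.diff(c[[0,1,2,3,0]],axis=0),axis=1),c.mean(0))
E
```

```text
top 1.0 0.4869999999999997
(array([574.1191,   7.4907,   6.3558]), np.float64(6.568018930145323), np.float64(12.878355411393589))
(array([574.0054,   7.4722,   6.1418]), np.float64(6.596407155213621), np.float64(25.949219950297056))
scene 1.0 0.38
(array([571.9645,   4.824 ,   7.8753]), np.float64(197.9264116190053), np.float64(203.83147309728622))
(array([571.8057,   4.8651,   7.8606]), np.float64(197.89805945962954), np.float64(217.06188873515765))
[[ 656.2152  119.7411   55.    ]
 [ 676.4479  -91.19     55.    ]
 [ 479.824  -113.9052   55.    ]
 [ 458.7222  102.7371   55.    ]]
[211.8993 197.9316 217.6676 198.2236] [567.8023   4.3458  55.    ]
```

```bash
python3 - <<'E'
from h import *
plan([(511.5,-282,60,-57.6),(511.5,-282,7,-57.6)])
E
```

```text
now [ 511.1002 -281.9706  148.5632] ty dir -57.573247226584826 tz [ 0.0004 -0.0001 -1.    ] grip 0.99857491447035 F [ 0.4234 -0.52    1.3054] t 6.0
tx 0.0003 ty 0.0002 tz 0.0886 rx 0.0003 ry -0.0003 rz 0.0005
tx 0.0003 ty 0.0002 tz 0.1416 rx 0.0003 ry -0.0003 rz 0.0005
```

Emit:
{"fn": "carry_out", "kwargs": {"commands": [{"tx": 0,"ty": 0,"tz": 0.05,"rx": 0,"ry": 0,"rz": 0,"jaw": 1.0},{"tx": 0,"ty": 0,"tz": 0.1,"rx": 0,"ry": 0,"rz": 0,"jaw": 1.0},{"tx": 0,"ty": 0,"tz": 0.142,"rx": 0,"ry": 0,"rz": 0,"jaw": 1.0},{"tx": 0,"ty": 0,"tz": 0.142,"rx": 0,"ry": 0,"rz": 0,"jaw": 1.0},{"tx": 0,"ty": 0,"tz": 0.142,"rx": 0,"ry": 0,"rz": 0,"jaw": 0.5},{"tx": 0,"ty": 0,"tz": 0.142,"rx": 0,"ry": 0,"rz": 0,"jaw": 0.5},{"tx": 0,"ty": 0,"tz": 0.142,"rx": 0,"ry": 0,"rz": 0,"jaw": 0.5},{"tx": 0,"ty": 0,"tz": 0.142,"rx": 0,"ry": 0,"rz": 0,"jaw": 0.5}], "grip_force": 35}}

```text
time: 7.0
position: [0.5117, -0.2826, 0.0069]
tool_rot: [3.015, 0.877, 0.002]
ft_force: [-0.8, -1.2, 5.7]
grip_width: 0.687
```

```bash
python3 - <<'E'
from h import *
plan([(511.5,-282,130,-57.6)])
E
```

```text
now [ 511.6639 -282.556     6.8664] ty dir -57.57334113055505 tz [ 0.0016 -0.0013 -1.    ] grip 0.6873957081502764 F [-0.818  -1.1776  5.6634] t 7.0
tx 0.0002 ty -0.0003 tz -0.1231 rx 0.0020 ry -0.0007 rz 0.0005
```

Emit:
{"fn": "carry_out", "kwargs": {"commands": [{"tx": 0,"ty": 0,"tz": -0.06,"rx": 0,"ry": 0,"rz": 0,"jaw": 0.5},{"tx": 0,"ty": 0,"tz": -0.11,"rx": 0,"ry": 0,"rz": 0,"jaw": 0.5},{"tx": 0,"ty": 0,"tz": -0.125,"rx": 0,"ry": 0,"rz": 0,"jaw": 0.5},{"tx": 0,"ty": 0,"tz": -0.125,"rx": 0,"ry": 0,"rz": 0,"jaw": 0.5}], "grip_force": 35}}

```text
time: 7.5
position: [0.5107, -0.2821, 0.1303]
tool_rot: [3.016, 0.877, -0.0]
ft_force: [-0.4, 0.7, -4.7]
grip_width: 0.687
```

```bash
python3 - <<'E'
from h import *
plan([(573.5,6.5,130,-84.2)])
E
```

```text
now [ 510.6809 -282.0797  130.2991] ty dir -57.57107632552467 tz [-0.     -0.0004 -1.    ] grip 0.6869383636408949 F [-0.3968  0.7142 -4.713 ] t 7.5
tx 0.2078 ty -0.2099 tz 0.0002 rx 0.0004 ry 0.0002 rz 0.4648
```

Emit:
{"fn": "carry_out", "kwargs": {"commands": [{"tx": 0.05,"ty": -0.05,"tz": 0,"rx": 0,"ry": 0,"rz": 0.12,"jaw": 0.5},{"tx": 0.1,"ty": -0.1,"tz": 0,"rx": 0,"ry": 0,"rz": 0.24,"jaw": 0.5},{"tx": 0.14,"ty": -0.14,"tz": 0,"rx": 0,"ry": 0,"rz": 0.34,"jaw": 0.5},{"tx": 0.175,"ty": -0.177,"tz": 0,"rx": 0,"ry": 0,"rz": 0.42,"jaw": 0.5},{"tx": 0.207,"ty": -0.21,"tz": 0,"rx": 0,"ry": 0,"rz": 0.4648,"jaw": 0.5},{"tx": 0.207,"ty": -0.21,"tz": 0,"rx": 0,"ry": 0,"rz": 0.4648,"jaw": 0.5},{"tx": 0.207,"ty": -0.21,"tz": 0,"rx": 0,"ry": 0,"rz": 0.4648,"jaw": 0.5}], "grip_force": 35}}

```text
time: 8.38
position: [0.5713, 0.0055, 0.1279]
tool_rot: [3.137, 0.159, -0.007]
ft_force: [0.3, -1.2, -3.4]
grip_width: 0.689
```

```bash
python3 - <<'E'
from h import *
plan([(573.5,6.5,100,-84.2)])
s=grab("scene","3");t=grab("top","3")
crop(s,200,100,130,150,5,"pics/c8.png")
crop(t,190,120,110,110,6,"pics/c9.png")
E
```

```text
now [571.2968   5.4505 127.9034] ty dir -84.1806405256017 tz [-0.0046 -0.0006 -1.    ] grip 0.6885643274236012 F [ 0.2518 -1.1901 -3.3535] t 8.375
tx 0.0024 ty -0.0008 tz 0.0279 rx 0.0001 ry 0.0047 rz 0.0003
```

View pics/c8.png

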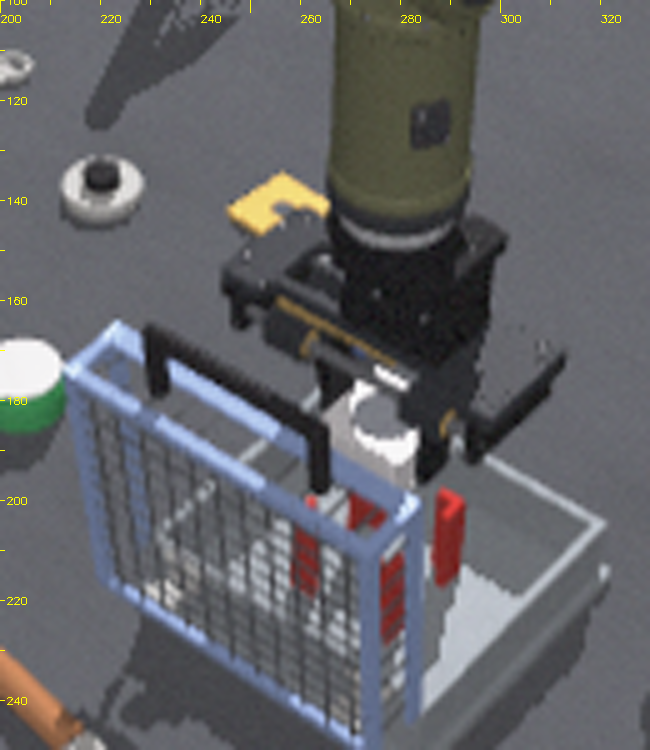

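View pics/c9.png

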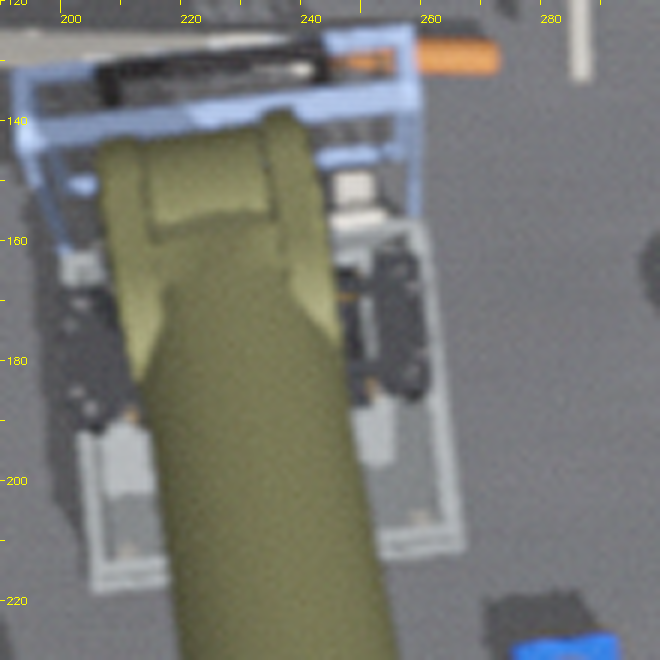

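```bash
cat >> h.py <<'E'
def wire(o,n,b,c,x0,y0,k,col):
    u=(proj(n,pose(b,c))+.5-[x0,y0])*k-.5
    for i in range(8):
        for j in range(i+1,8):
            if bin(i^j).count("1")==1: cv2.line(o,tuple(np.round(u[i]*16).astype(int)),tuple(np.round(u[j]*16).astype(int)),col,1,cv2.LINE_AA,4)
E
python3 - <<'E'
from h import *
s2=cv2.imread("pics/scene2.png").astype(float);s3=cv2.imread("pics/scene3.png")
A=angles()
# order: (+,+),(+,-),(-,+),(-,-), two boxes each
x0,y0,w,h=284,190,22,36
im=s2[y0:y0+h,x0:x0+w];red=np.clip((im[...,2]-np.maximum(im[...,0],im[...,1]))/130.,0,1)
from scipy.optimize import minimize
for yaw in (5,6,7):
    f=lambda c:((cv2.GaussianBlur(render("scene",A[4:6],(c[0],c[1],yaw),x0,y0,w,h),(0,0),.7)-red)**2).sum()
    r=minimize(f,(573,6),method="Nelder-Mead",options=dict(initial_simplex=[(573,6),(576,6),(573,9)],xatol=.02));print(yaw,r.x,r.fun)
x0,y0,k=245,150,10;o=cv2.resize(s3[y0:y0+80,x0:x0+60],None,fx=k,fy=k,interpolation=cv2.INTER_CUBIC)
for b in A: wire(o,"scene",b,(573.3,6.5,6),x0,y0,k,(0,255,255))
p=ctrl.get_state()["position"]*1e3
wire(o,"scene",box(-30,30,-30,30,0,32),(p[0],p[1],5.8,p[2]-7),x0,y0,k,(0,255,0))
cv2.imwrite("pics/c10.png",o[:, :]);plan([])
E
```

```text
5 [572.549    4.6064] 9.614572427673021
6 [572.7735   5.1291] 9.624003595799781
7 [573.4916   5.856 ] 9.73734605877025
now [571.9186   4.1139 128.8378] ty dir -84.34073246682304 tz [-0.003  -0.0008 -1.    ] grip 0.686629934519821 F [-0.8494 -0.406  -3.1957] t 8.475
```

View pics/c10.png

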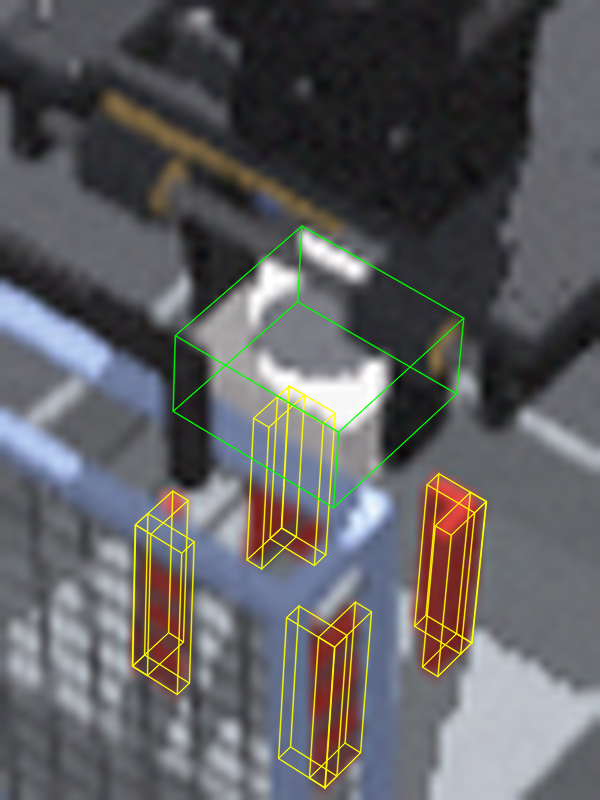

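```bash
python3 - <<'E'
from h import *
s3=cv2.imread("pics/scene3.png")
o=cv2.resize(s3[165:205,255:300],None,fx=16,fy=14,interpolation=cv2.INTER_LANCZOS4)
o=cv2.convertScaleAbs(o,alpha=1.2);cv2.imwrite("pics/c11.png",o)
E
```

```text
(no output)
```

View pics/c11.png

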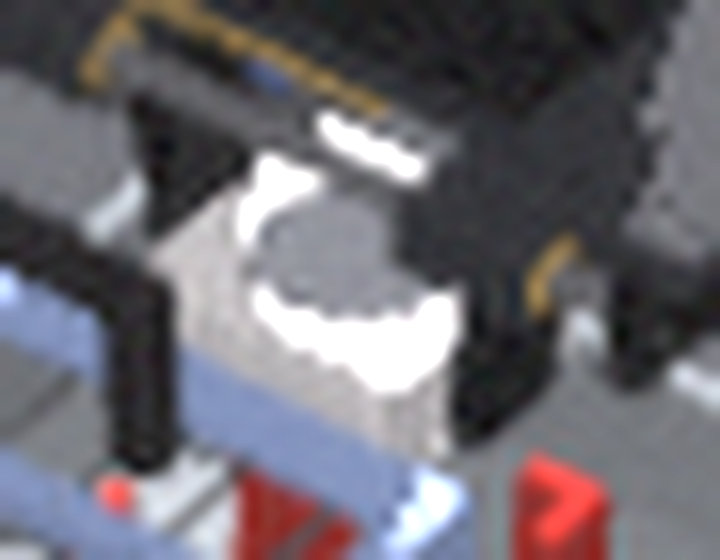

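```bash
python3 - <<'E'
from h import *
plan([(573.1,6.2,100,-84.1)])
E
```

```text
now [571.9186   4.1139 128.8378] ty dir -84.34073246682304 tz [-0.003  -0.0008 -1.    ] grip 0.686629934519821 F [-0.8494 -0.406  -3.1957] t 8.475
tx 0.0015 ty -0.0020 tz 0.0288 rx 0.0005 ry 0.0030 rz -0.0042
```

Emit:
{"fn": "carry_out", "kwargs": {"commands": [{"tx": 0,"ty": 0,"tz": 0.028,"rx": 0,"ry": 0,"rz": 0,"jaw": 0.5},{"tx": 0,"ty": 0,"tz": 0.028,"rx": 0,"ry": 0,"rz": 0,"jaw": 0.5},{"tx": 0,"ty": 0,"tz": 0.028,"rx": 0,"ry": 0,"rz": 0,"jaw": 0.5},{"tx": 0,"ty": 0,"tz": 0.028,"rx": 0,"ry": 0,"rz": 0,"jaw": 0.5}], "grip_force": 35}}

```text
time: 8.98
position: [0.5738, 0.0059, 0.1036]
tool_rot: [3.137, 0.158, 0.003]
ft_force: [0.1, -0.6, -3.3]
grip_width: 0.682
```

```bash
python3 - <<'E'
from h import *
plan([(573.1,6.2,80,-84.1)])
E
```

```text
now [573.7544   5.9181 103.6352] ty dir -84.2309057364304 tz [ 0.0018 -0.0002 -1.    ] grip 0.681918881935273 F [ 0.0999 -0.6154 -3.2625] t 8.975
tx -0.0007 ty -0.0004 tz 0.0236 rx 0.0004 ry -0.0018 rz -0.0023
```

Emit:
{"fn": "carry_out", "kwargs": {"commands": [{"tx": -0.0005,"ty": 0,"tz": 0.015,"rx": 0,"ry": 0,"rz": -0.002,"jaw": 0.5},{"tx": -0.0005,"ty": 0,"tz": 0.02,"rx": 0,"ry": 0,"rz": -0.002,"jaw": 0.5},{"tx": -0.0005,"ty": 0,"tz": 0.025,"rx": 0,"ry": 0,"rz": -0.002,"jaw": 0.5},{"tx": -0.0005,"ty": 0,"tz": 0.03,"rx": 0,"ry": 0,"rz": -0.002,"jaw": 0.5},{"tx": -0.0005,"ty": 0,"tz": 0.03,"rx": 0,"ry": 0,"rz": -0.002,"jaw": 0.5}], "grip_force": 35}}

```text
time: 9.6
position: [0.5721, 0.0062, 0.072]
tool_rot: [-3.137, -0.162, 0.001]
ft_force: [-0.2, -0.5, -2.7]
grip_width: 0.688
```

```bash
python3 - <<'E'
from h import *
plan([(573.1,6.2,50,-84.1)]);s=grab("scene","4");crop(s,230,140,100,110,6,"pics/c12.png")
E
```

```text
now [572.1368   6.194   72.0303] ty dir -84.07646002264606 tz [-0.0009 -0.     -1.    ] grip 0.6879268892075111 F [-0.2133 -0.4655 -2.6571] t 9.6
tx 0.0010 ty 0.0001 tz 0.0220 rx -0.0001 ry 0.0009 rz 0.0004
```

View pics/c12.png

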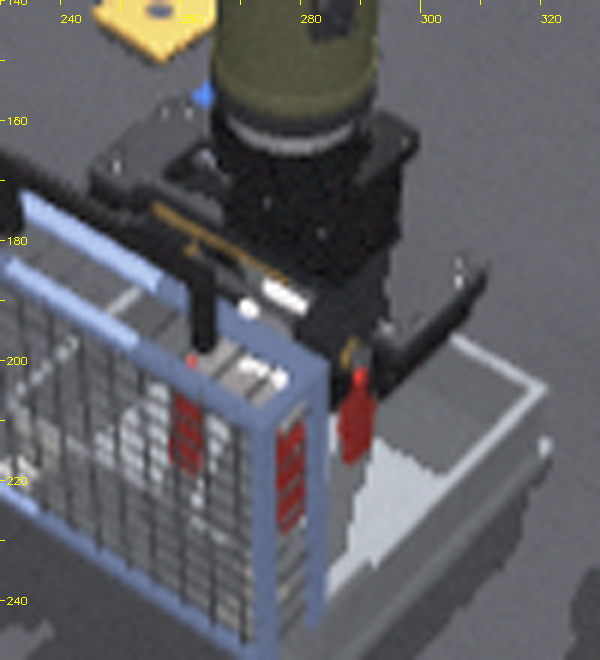

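Emit:
{"fn": "carry_out", "kwargs": {"commands": [{"tx": 0,"ty": 0,"tz": 0.015,"rx": 0,"ry": 0,"rz": 0,"jaw": 0.5},{"tx": 0,"ty": 0,"tz": 0.03,"rx": 0,"ry": 0,"rz": 0,"jaw": 0.5},{"tx": 0,"ty": 0,"tz": 0.042,"rx": 0,"ry": 0,"rz": 0,"jaw": 0.5},{"tx": 0,"ty": 0,"tz": 0.05,"rx": 0,"ry": 0,"rz": 0,"jaw": 0.5},{"tx": 0,"ty": 0,"tz": 0.053,"rx": 0,"ry": 0,"rz": 0,"jaw": 0.5},{"tx": 0,"ty": 0,"tz": 0.053,"rx": 0,"ry": 0,"rz": 0,"jaw": 0.5}], "grip_force": 35}}

```text
time: 10.4
position: [0.5725, 0.0063, 0.0195]
tool_rot: [3.137, 0.162, -0.0]
ft_force: [-0.3, -0.2, -3.0]
grip_width: 0.686
```

```bash
python3 - <<'E'
from h import *
plan([(573.1,6.2,17,-84.1)])
E
```

```text
now [572.5482   6.2526  19.5019] ty dir -84.07719666686702 tz [-0. -0. -1.] grip 0.6862060008077766 F [-0.2848 -0.2471 -2.9514] t 10.4
tx 0.0005 ty 0.0001 tz 0.0025 rx 0.0000 ry 0.0000 rz 0.0004
```

Emit:
{"fn": "carry_out", "kwargs": {"commands": [{"tx": 0,"ty": 0,"tz": 0.0025,"rx": 0,"ry": 0,"rz": 0,"jaw": 0.5},{"tx": 0,"ty": 0,"tz": 0.0025,"rx": 0,"ry": 0,"rz": 0,"jaw": 0.5},{"tx": 0,"ty": 0,"tz": 0.0025,"rx": 0,"ry": 0,"rz": 0,"jaw": 0.85},{"tx": 0,"ty": 0,"tz": 0.0025,"rx": 0,"ry": 0,"rz": 0,"jaw": 1.0},{"tx": 0,"ty": 0,"tz": 0.0025,"rx": 0,"ry": 0,"rz": 0,"jaw": 1.0},{"tx": 0,"ty": 0,"tz": -0.05,"rx": 0,"ry": 0,"rz": 0,"jaw": 1.0},{"tx": 0,"ty": 0,"tz": -0.11,"rx": 0,"ry": 0,"rz": 0,"jaw": 1.0},{"tx": 0,"ty": 0,"tz": -0.13,"rx": 0,"ry": 0,"rz": 0,"jaw": 1.0},{"tx": 0,"ty": 0,"tz": -0.13,"rx": 0,"ry": 0,"rz": 0,"jaw": 1.0}], "grip_force": 35}}

```text
time: 11.52
position: [0.5735, 0.0062, 0.151]
tool_rot: [3.137, 0.162, 0.005]
ft_force: [-0.4, 0.3, -0.4]
grip_width: 1.002
```

```bash
python3 - <<'E'
from h import *
plan([(362,-289,150,1.2),(362,-289,150,91.2)])
E
```

```text
now [573.4752   6.1878 150.9807] ty dir -84.0869925723947 tz [ 0.0032 -0.0007 -1.    ] grip 1.002038700966865 F [-0.3815  0.3184 -0.3988] t 11.525
tx -0.2408 ty 0.2718 tz 0.0005 rx 0.0031 ry -0.0018 rz -1.4885
tx -0.2408 ty 0.2718 tz 0.0005 rx 0.0009 ry -0.0032 rz 0.0823
```

Emit:
{"fn": "carry_out", "kwargs": {"commands": [{"tx": -0.241,"ty": 0.272,"tz": 0,"rx": 0,"ry": 0,"rz": 0.082,"jaw": 1.0},{"tx": -0.241,"ty": 0.272,"tz": 0,"rx": 0,"ry": 0,"rz": 0.082,"jaw": 1.0},{"tx": -0.241,"ty": 0.272,"tz": 0,"rx": 0,"ry": 0,"rz": 0.082,"jaw": 1.0},{"tx": -0.241,"ty": 0.272,"tz": 0,"rx": 0,"ry": 0,"rz": 0.082,"jaw": 1.0},{"tx": -0.241,"ty": 0.272,"tz": 0,"rx": 0,"ry": 0,"rz": 0.082,"jaw": 1.0},{"tx": -0.241,"ty": 0.272,"tz": 0,"rx": 0,"ry": 0,"rz": 0.082,"jaw": 1.0},{"tx": -0.241,"ty": 0.272,"tz": 0,"rx": 0,"ry": 0,"rz": 0.082,"jaw": 1.0},{"tx": -0.241,"ty": 0.272,"tz": 0.04,"rx": 0,"ry": 0,"rz": 0.082,"jaw": 1.0},{"tx": -0.241,"ty": 0.272,"tz": 0.04,"rx": 0,"ry": 0,"rz": 0.082,"jaw": 1.0}], "grip_force": 35}}

```text
time: 12.65
position: [0.3583, -0.2862, 0.1056]
tool_rot: [-3.135, -0.035, 0.011]
ft_force: [-0.9, 0.1, 0.2]
grip_width: 1.0
```

```bash
python3 - <<'E'
from h import *
s=grab("scene","5");t=grab("top","5")
plan([(362,-289,2,-88.8)])
a=cv2.resize(t[145:225,190:280],None,fx=4,fy=4,interpolation=cv2.INTER_CUBIC)
b=cv2.resize(s[120:200,200:290],None,fx=4,fy=4,interpolation=cv2.INTER_CUBIC)
cv2.imwrite("pics/c13.png",np.hstack([a,b]))
for nm,a,b in [("A",(153,208),(364,256)),("B",(117,224),(412,271)),("C",(317,246),(257,142))]:
    for n,im,q in(("top",t,a),("scene",s,b)):
        try: print(nm,n,*rect(n,im,"brass",q,.007))
        except Exception as e: print(nm,n,e)
cv2.imwrite("pics/c14.png",cv2.resize(t,None,fx=1.5,fy=1.5))
E
```

```text
now [ 360.8122 -288.0878  108.9714] ty dir -88.6990330600428 tz [-0.0016  0.0016 -1.    ] grip 0.9999303656242571 F [0.5272 0.0932 0.5033] t 12.75
tx 0.0013 ty 0.0011 tz 0.1070 rx -0.0016 ry 0.0015 rz 0.0018
A top [499.182  292.2966] (62.792518615722656, 62.201515197753906) 40.74729919433594 [499.407  292.2754  41.8199]
A scene [502.2642 293.4242] (63.714149475097656, 60.436279296875) 40.19643020629883 [502.7379 292.9274  41.9594]
B top [444.7022 419.94  ] (63.00147247314453, 62.110870361328125) 21.402097702026367 [444.3182 419.5975  41.0972]
B scene [446.9454 420.3235] (64.47281646728516, 60.56929016113281) 21.357927322387695 [446.5208 420.5772  41.7554]
C top min() iterable argument is empty
C scene [ 365.1251 -287.3584] (65.07067108154297, 64.4692611694336) 1.9712783098220825 [ 365.2939 -286.5146   43.5445]
```

View pics/c13.png

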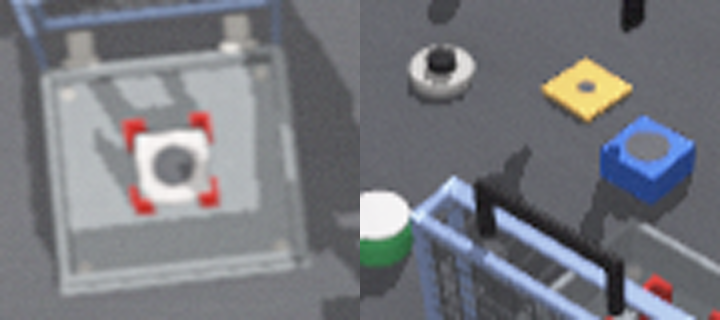

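View pics/c14.png

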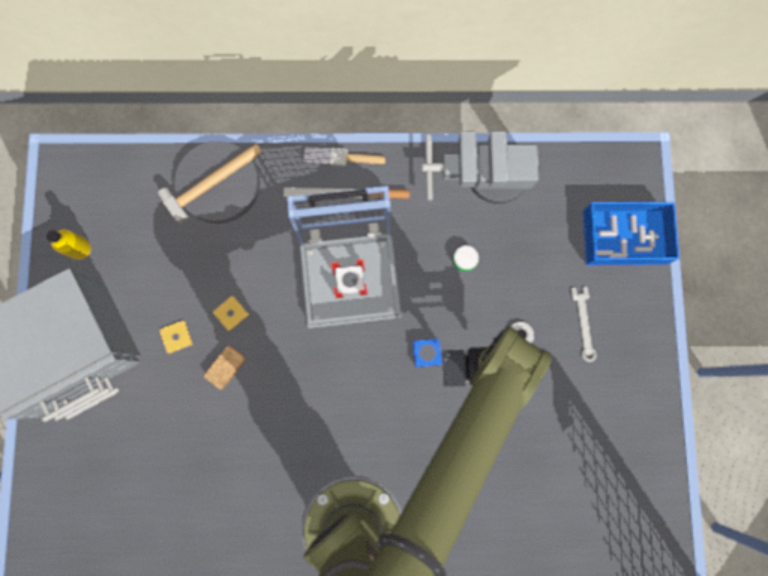

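```bash
python3 - <<'E'
from h import *
t=cv2.imread("pics/top5.png")
print(rect("top",t,"white",(234,186),.042,14))
x0,y0,w,h=210,165,45,40
im=t[y0:y0+h,x0:x0+w].astype(float);red=np.clip((im[...,2]-np.maximum(im[...,0],im[...,1]))/150.,0,1)
# joint model: angles minus body? use only far visible: show dark spot centre
print(onz("top",(190+177/4-.4,145+166/4-.4),.042)*1e3)
E
```

```text
(array([566.1924,   4.1292]), (75.52725219726562, 69.35028839111328), 3.4151084423065186, array([567.0752,   7.5671,  44.9169]))
[571.8352   2.8465  42.    ]
```

Emit:
{"fn": "carry_out", "kwargs": {"commands": [{"tx": 0.0005,"ty": 0.0008,"tz": 0.05,"rx": 0,"ry": 0,"rz": 0,"jaw": 1.0},{"tx": 0.0005,"ty": 0.0008,"tz": 0.09,"rx": 0,"ry": 0,"rz": 0,"jaw": 1.0},{"tx": 0.0005,"ty": 0.0008,"tz": 0.104,"rx": 0,"ry": 0,"rz": 0,"jaw": 1.0},{"tx": 0.0005,"ty": 0.0008,"tz": 0.106,"rx": 0,"ry": 0,"rz": 0,"jaw": 1.0},{"tx": 0.0005,"ty": 0.0008,"tz": 0.106,"rx": 0,"ry": 0,"rz": 0,"jaw": 1.0}], "grip_force": 35}}

```text
time: 13.38
position: [0.3626, -0.2909, 0.0051]
tool_rot: [3.14, 0.034, 0.003]
ft_force: [0.4, -0.2, 0.5]
grip_width: 1.0
```

```bash
python3 - <<'E'
from h import *
plan([(362,-289,2,-88.8)])
s=grab("scene","6");crop(s,210,100,90,70,7,"pics/c15.png")
E
```

```text
now [ 362.641  -290.859     5.1231] ty dir -88.7675282121333 tz [ 0.0021 -0.0019 -1.    ] grip 0.9995007624245016 F [ 0.4118 -0.1826  0.4915] t 13.375
tx -0.0006 ty -0.0019 tz 0.0031 rx 0.0019 ry -0.0021 rz 0.0006
```

View pics/c15.png

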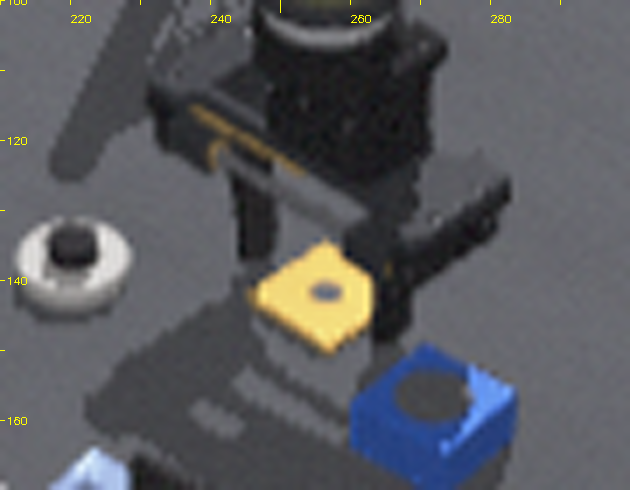

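Emit:
{"fn": "carry_out", "kwargs": {"commands": [{"tx": 0,"ty": -0.001,"tz": 0.003,"rx": 0,"ry": 0,"rz": 0,"jaw": 1.0},{"tx": 0,"ty": -0.001,"tz": 0.003,"rx": 0,"ry": 0,"rz": 0,"jaw": 1.0},{"tx": 0,"ty": -0.001,"tz": 0.003,"rx": 0,"ry": 0,"rz": 0,"jaw": 0.5},{"tx": 0,"ty": -0.001,"tz": 0.003,"rx": 0,"ry": 0,"rz": 0,"jaw": 0.5},{"tx": 0,"ty": -0.001,"tz": 0.003,"rx": 0,"ry": 0,"rz": 0,"jaw": 0.5},{"tx": 0,"ty": -0.001,"tz": 0.003,"rx": 0,"ry": 0,"rz": 0,"jaw": 0.5}], "grip_force": 35}}

```text
time: 14.18
position: [0.3613, -0.2891, 0.0006]
tool_rot: [3.141, 0.033, 0.0]
ft_force: [-0.2, -0.4, -0.2]
grip_width: 0.681
```

```bash
python3 - <<'E'
from h import *
plan([(362,-289,130,-88.8)])
E
```

```text
now [ 361.3351 -289.1385    0.5576] ty dir -88.77950960500857 tz [ 0.0001 -0.0002 -1.    ] grip 0.6805147172607163 F [-0.1646 -0.4068 -0.1611] t 14.175
tx 0.0007 ty -0.0001 tz -0.1294 rx 0.0003 ry -0.0001 rz 0.0004
```

Emit:
{"fn": "carry_out", "kwargs": {"commands": [{"tx": 0,"ty": 0,"tz": -0.04,"rx": 0,"ry": 0,"rz": 0,"jaw": 0.5},{"tx": 0,"ty": 0,"tz": -0.09,"rx": 0,"ry": 0,"rz": 0,"jaw": 0.5},{"tx": 0,"ty": 0,"tz": -0.12,"rx": 0,"ry": 0,"rz": 0,"jaw": 0.5},{"tx": 0,"ty": 0,"tz": -0.12,"rx": 0,"ry": 0,"rz": 0,"jaw": 0.5}], "grip_force": 35}}

```text
time: 14.68
position: [0.3627, -0.2901, 0.1226]
tool_rot: [3.138, 0.033, 0.006]
ft_force: [0.4, 1.0, -2.2]
grip_width: 0.683
```

```bash
python3 - <<'E'
from h import *
plan([(572.8,6.2,115,-84.1)])
E
```

```text
now [ 362.6735 -290.0672  122.6311] ty dir -88.78496245650265 tz [ 0.0036 -0.0034 -1.    ] grip 0.6825463250229614 F [ 0.3701  0.9761 -2.1928] t 14.675
tx 0.2163 ty -0.2918 tz 0.0074 rx 0.0036 ry -0.0034 rz -0.0818
```

Emit:
{"fn": "carry_out", "kwargs": {"commands": [{"tx": 0.036,"ty": -0.049,"tz": 0,"rx": 0,"ry": 0,"rz": -0.082,"jaw": 0.5},{"tx": 0.072,"ty": -0.098,"tz": 0,"rx": 0,"ry": 0,"rz": -0.082,"jaw": 0.5},{"tx": 0.108,"ty": -0.146,"tz": 0,"rx": 0,"ry": 0,"rz": -0.082,"jaw": 0.5},{"tx": 0.144,"ty": -0.195,"tz": 0,"rx": 0,"ry": 0,"rz": -0.082,"jaw": 0.5},{"tx": 0.18,"ty": -0.243,"tz": 0,"rx": 0,"ry": 0,"rz": -0.082,"jaw": 0.5},{"tx": 0.205,"ty": -0.278,"tz": 0,"rx": 0,"ry": 0,"rz": -0.082,"jaw": 0.5},{"tx": 0.217,"ty": -0.292,"tz": 0,"rx": 0,"ry": 0,"rz": -0.082,"jaw": 0.5},{"tx": 0.217,"ty": -0.292,"tz": 0.01,"rx": 0,"ry": 0,"rz": -0.082,"jaw": 0.5},{"tx": 0.217,"ty": -0.292,"tz": 0.02,"rx": 0,"ry": 0,"rz": -0.082,"jaw": 0.5},{"tx": 0.217,"ty": -0.292,"tz": 0.02,"rx": 0,"ry": 0,"rz": -0.082,"jaw": 0.5},{"tx": 0.217,"ty": -0.292,"tz": 0.02,"rx": 0,"ry": 0,"rz": -0.082,"jaw": 0.5}], "grip_force": 35}}

```text
time: 16.05
position: [0.5717, 0.0063, 0.1005]
tool_rot: [3.137, 0.159, -0.0]
ft_force: [0.8, 0.0, -2.9]
grip_width: 0.682
```

```bash
python3 - <<'E'
from h import *
plan([(572.8,6.2,60,-84.1)]);s=grab("scene","7");crop(s,230,130,100,100,7,"pics/c16.png");plan([(572.8,6.2,60,-84.1)])
E
```

```text
now [571.7305   6.3182 100.5343] ty dir -84.18075403899725 tz [-0.0001 -0.0007 -1.    ] grip 0.6820748467292049 F [ 0.7969  0.0385 -2.909 ] t 16.05
tx 0.0011 ty 0.0002 tz 0.0405 rx 0.0006 ry 0.0002 rz -0.0014
now [572.0456   6.6124 100.8636] ty dir -84.1584599200691 tz [ 0.0005 -0.0006 -1.    ] grip 0.6829325887756392 F [-1.3205  0.2545 -1.3212] t 16.1
tx 0.0007 ty 0.0005 tz 0.0409 rx 0.0006 ry -0.0005 rz -0.0010
```

View pics/c16.png

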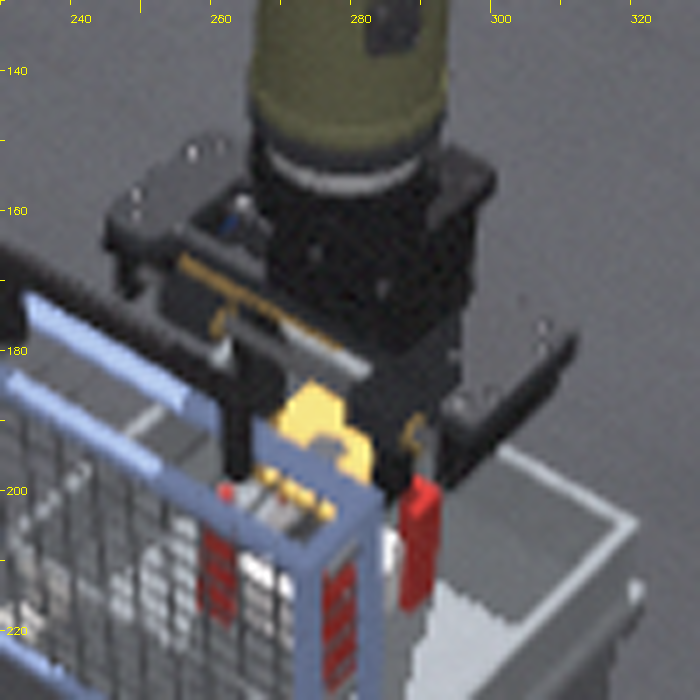

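Emit:
{"fn": "carry_out", "kwargs": {"commands": [{"tx": 0.0006,"ty": 0.0003,"tz": 0.015,"rx": 0,"ry": 0,"rz": 0,"jaw": 0.5},{"tx": 0.0006,"ty": 0.0003,"tz": 0.02,"rx": 0,"ry": 0,"rz": 0,"jaw": 0.5},{"tx": 0.0006,"ty": 0.0003,"tz": 0.026,"rx": 0,"ry": 0,"rz": 0,"jaw": 0.5},{"tx": 0.0006,"ty": 0.0003,"tz": 0.033,"rx": 0,"ry": 0,"rz": 0,"jaw": 0.5},{"tx": 0.0006,"ty": 0.0003,"tz": 0.035,"rx": 0,"ry": 0,"rz": 0,"jaw": 0.5}], "grip_force": 35}}

```text
time: 16.73
position: [0.5723, 0.0074, 0.0649]
tool_rot: [-3.137, -0.162, 0.002]
ft_force: [-0.0, -0.7, -1.6]
grip_width: 0.682
```

```bash
python3 - <<'E'
from h import *
plan([(572.8,6.2,43,-84.1)])
E
```

```text
now [572.2899   7.3612  64.861 ] ty dir -84.07195161264298 tz [-0.001 -0.    -1.   ] grip 0.6822028255835237 F [-0.0356 -0.673  -1.558 ] t 16.725
tx 0.0004 ty 0.0012 tz 0.0219 rx -0.0001 ry 0.0010 rz 0.0005
```

Inside the angles, no force. Lower and release.

Emit:
{"fn": "carry_out", "kwargs": {"commands": [{"tx": 0,"ty": 0.001,"tz": 0.01,"rx": 0,"ry": 0,"rz": 0,"jaw": 0.5},{"tx": 0,"ty": 0.001,"tz": 0.017,"rx": 0,"ry": 0,"rz": 0,"jaw": 0.5},{"tx": 0,"ty": 0.001,"tz": 0.021,"rx": 0,"ry": 0,"rz": 0,"jaw": 0.5},{"tx": 0,"ty": 0.001,"tz": 0.021,"rx": 0,"ry": 0,"rz": 0,"jaw": 0.5}], "grip_force": 35}}

```text
time: 17.23
position: [0.5725, 0.0064, 0.0441]
tool_rot: [-3.137, -0.162, 0.001]
ft_force: [0.7, -1.2, -1.7]
grip_width: 0.682
```

```bash
python3 - <<'E'
from h import *
plan([(572.8,6.2,43,-84.1)])
E
```

```text
now [572.5388   6.3588  44.1433] ty dir -84.07271909058237 tz [-0.0006  0.     -1.    ] grip 0.6820411830466159 F [ 0.6607 -1.1668 -1.7422] t 17.225
tx 0.0002 ty 0.0002 tz 0.0011 rx -0.0001 ry 0.0006 rz 0.0005
```

Emit:
{"fn": "carry_out", "kwargs": {"commands": [{"tx": 0,"ty": 0,"tz": 0.001,"rx": 0,"ry": 0,"rz": 0,"jaw": 0.5},{"tx": 0,"ty": 0,"tz": 0.001,"rx": 0,"ry": 0,"rz": 0,"jaw": 0.85},{"tx": 0,"ty": 0,"tz": 0.001,"rx": 0,"ry": 0,"rz": 0,"jaw": 1.0},{"tx": 0,"ty": 0,"tz": 0.001,"rx": 0,"ry": 0,"rz": 0,"jaw": 1.0},{"tx": 0,"ty": 0,"tz": -0.05,"rx": 0,"ry": 0,"rz": 0,"jaw": 1.0},{"tx": 0,"ty": 0,"tz": -0.1,"rx": 0,"ry": 0,"rz": 0,"jaw": 1.0},{"tx": 0,"ty": 0,"tz": -0.1,"rx": 0,"ry": 0,"rz": 0,"jaw": 1.0}], "grip_force": 35}}

```text
time: 18.1
position: [0.5761, 0.0068, 0.1494]
tool_rot: [3.136, 0.162, 0.014]
ft_force: [0.2, 0.4, 0.2]
grip_width: 1.0
```

```bash
python3 - <<'E'
from h import *
plan([(500.5,292.5,140,-49.4)])
t=cv2.imread("pics/top5.png")
print([onz("top",u,.03)*1e3 for u in[(151.5,230.5),(164,239),(147,259.5),(135.5,251)]])
E
```

```text
now [576.085    6.7503 149.4338] ty dir -84.07792086145288 tz [ 0.0092 -0.0008 -1.    ] grip 0.9997635116171899 F [0.1706 0.3962 0.2422] t 18.1
tx -0.0458 ty -0.2920 tz 0.0085 rx 0.0044 ry -0.0082 rz -0.6052
[array([418.8327, 291.5244,  30.    ]), array([388.7791, 247.276 ,  30.    ]), array([318.9337, 304.1467,  30.    ]), array([348.5216, 344.7148,  30.    ])]
```

Emit:
{"fn": "carry_out", "kwargs": {"commands": [{"tx": -0.043,"ty": -0.292,"tz": 0.01,"rx": 0,"ry": 0,"rz": -0.605,"jaw": 1.0},{"tx": -0.043,"ty": -0.292,"tz": 0.01,"rx": 0,"ry": 0,"rz": -0.605,"jaw": 1.0},{"tx": -0.043,"ty": -0.292,"tz": 0.01,"rx": 0,"ry": 0,"rz": -0.605,"jaw": 1.0},{"tx": -0.043,"ty": -0.292,"tz": 0.01,"rx": 0,"ry": 0,"rz": -0.605,"jaw": 1.0},{"tx": -0.043,"ty": -0.292,"tz": 0.01,"rx": 0,"ry": 0,"rz": -0.605,"jaw": 1.0},{"tx": -0.043,"ty": -0.292,"tz": 0.05,"rx": 0,"ry": 0,"rz": -0.605,"jaw": 1.0},{"tx": -0.043,"ty": -0.292,"tz": 0.07,"rx": 0,"ry": 0,"rz": -0.605,"jaw": 1.0},{"tx": -0.043,"ty": -0.292,"tz": 0.07,"rx": 0,"ry": 0,"rz": -0.605,"jaw": 1.0},{"tx": -0.043,"ty": -0.292,"tz": 0.07,"rx": 0,"ry": 0,"rz": -0.605,"jaw": 1.0}], "grip_force": 35}}

```text
time: 19.23
position: [0.5008, 0.2919, 0.0753]
tool_rot: [-2.947, -1.087, -0.002]
ft_force: [-0.0, 0.3, -0.4]
grip_width: 1.003
```

```bash
cat > look.py <<'E'
from h import *
import sys
def look(tag,nx=None,tgt=None):
    s=grab("scene",tag);t=grab("top",tag)
    for nm,a,b in [("A",(153,208),(364,256)),("B",(117,224),(412,271)),("C",(317,246),(257,142))]:
        for n,im,q in(("top",t,a),("scene",s,b)):
            try: c,w,y,_=rect(n,im,"brass",q,.007);print(nm,n,c,np.round(w,1),round(y,1))
            except Exception as e: print(nm,n,"none")
    try: print("disc top",rect("top",t,"white",(347,223),.012)[3])
    except Exception as e: print("disc none")
    if tgt: plan(tgt)
    a=cv2.resize(t[145:225,190:280],None,fx=4,fy=4,interpolation=cv2.INTER_CUBIC)
    b=cv2.resize(s[160:240,200:290],None,fx=4,fy=4,interpolation=cv2.INTER_CUBIC)
    cv2.imwrite(f"pics/n{tag}.png",np.hstack([a,b]))
    return s,t
E
python3 - <<'E'
from look import *
s,t=look("8",tgt=[(500.5,292.5,2,-49.4)])
crop(s,320,190,110,90,6,"pics/c17.png")
E
```

```text
A top [500.7793 269.5251] [36.3 25.6] 41.9
A scene [501.8665 293.3836] [64.6 60.9] 40.4
B top [442.6148 425.4541] [63.2 50.1] 21.9
B scene [446.7153 420.171 ] [64.4 60.5] 21.1
C top none
C scene none
disc top [ 439.902  -400.5282   30.3546]
now [501.014  292.2999  75.8017] ty dir -49.48781442259592 tz [ 0.0021  0.0007 -1.    ] grip 0.9984377219379277 F [-0.0852  1.4248  0.8445] t 19.325
tx -0.0004 ty -0.0005 tz 0.0738 rx 0.0008 ry -0.0020 rz -0.0015
```

View pics/n8.png

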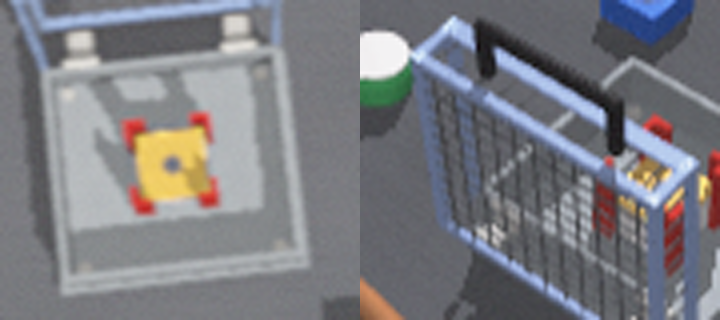

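View pics/c17.png

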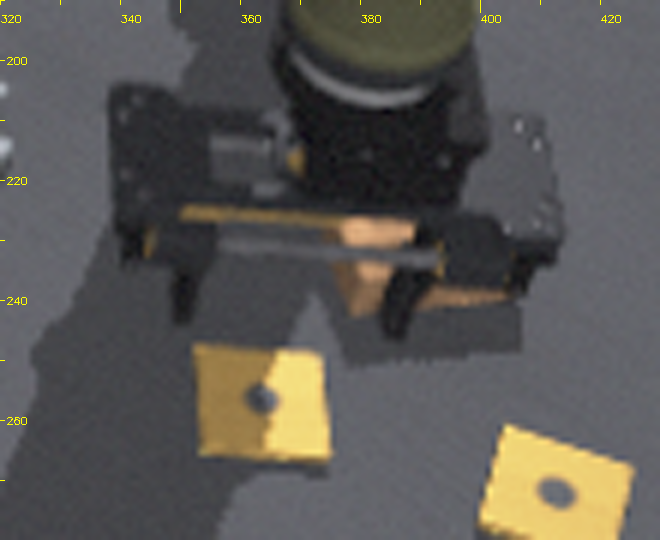

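Emit:
{"fn": "carry_out", "kwargs": {"commands": [{"tx": 0,"ty": 0,"tz": 0.04,"rx": 0,"ry": 0,"rz": 0,"jaw": 1.0},{"tx": 0,"ty": 0,"tz": 0.065,"rx": 0,"ry": 0,"rz": 0,"jaw": 1.0},{"tx": 0,"ty": 0,"tz": 0.0735,"rx": 0,"ry": 0,"rz": 0,"jaw": 1.0},{"tx": 0,"ty": 0,"tz": 0.0735,"rx": 0,"ry": 0,"rz": 0,"jaw": 1.0},{"tx": 0,"ty": 0,"tz": 0.0735,"rx": 0,"ry": 0,"rz": 0,"jaw": 1.0},{"tx": 0,"ty": 0,"tz": 0.0735,"rx": 0,"ry": 0,"rz": 0,"jaw": 1.0}], "grip_force": 35}}

```text
time: 20.08
position: [0.5005, 0.2926, 0.0018]
tool_rot: [2.947, 1.089, 0.002]
ft_force: [0.0, -0.6, -1.0]
grip_width: 1.001
```

```bash
python3 - <<'E'
from h import *
plan([(500.5,292.5,1.5,-49.4)])
s=grab("scene","9")
crop(s,320,190,110,90,6,"pics/c18.png")
E
```

```text
now [500.5106 292.61     1.8445] ty dir -49.427544337524026 tz [ 0.0014  0.0005 -1.    ] grip 1.0005398185704244 F [ 0.0453 -0.6086 -1.0211] t 20.075
tx -0.0001 ty 0.0001 tz 0.0003 rx 0.0005 ry -0.0014 rz -0.0005
```

View pics/c18.png

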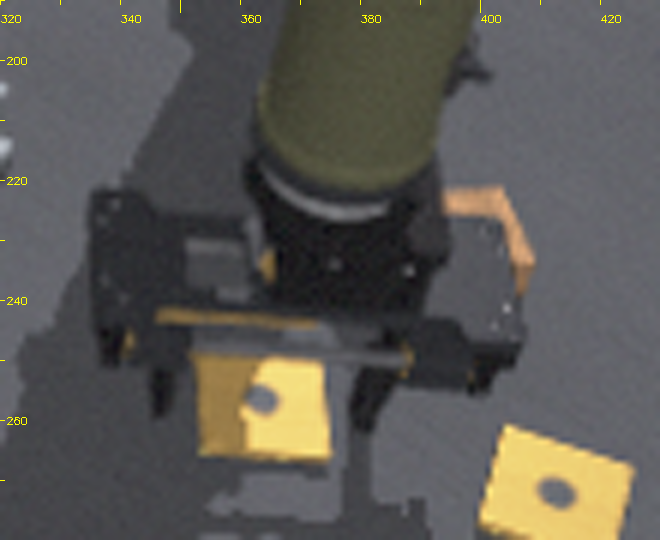

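Emit:
{"fn": "carry_out", "kwargs": {"commands": [{"tx": 0,"ty": 0,"tz": 0,"rx": 0,"ry": 0,"rz": 0,"jaw": 0.5},{"tx": 0,"ty": 0,"tz": 0,"rx": 0,"ry": 0,"rz": 0,"jaw": 0.5},{"tx": 0,"ty": 0,"tz": 0,"rx": 0,"ry": 0,"rz": 0,"jaw": 0.5},{"tx": 0,"ty": 0,"tz": 0,"rx": 0,"ry": 0,"rz": 0,"jaw": 0.5},{"tx": 0,"ty": 0,"tz": -0.04,"rx": 0,"ry": 0,"rz": 0,"jaw": 0.5},{"tx": 0,"ty": 0,"tz": -0.09,"rx": 0,"ry": 0,"rz": 0,"jaw": 0.5},{"tx": 0,"ty": 0,"tz": -0.12,"rx": 0,"ry": 0,"rz": 0,"jaw": 0.5},{"tx": 0,"ty": 0,"tz": -0.12,"rx": 0,"ry": 0,"rz": 0,"jaw": 0.5}], "grip_force": 35}}

```text
time: 21.12
position: [0.5013, 0.2933, 0.1232]
tool_rot: [2.947, 1.089, 0.007]
ft_force: [1.5, 0.5, -2.3]
grip_width: 0.681
```

```bash
python3 - <<'E'
from h import *
plan([(572.8,6.2,115,-84.1)])
E
```

```text
now [501.2613 293.2859 123.2436] ty dir -49.424007365234786 tz [ 0.0044  0.0016 -1.    ] grip 0.6814208323507387 F [ 1.4583  0.5206 -2.2945] t 21.125
tx -0.1324 ty 0.2646 tz 0.0081 rx 0.0003 ry -0.0047 rz 0.6052
```

Emit:
{"fn": "carry_out", "kwargs": {"commands": [{"tx": -0.022,"ty": 0.044,"tz": 0,"rx": 0,"ry": 0,"rz": 0.12,"jaw": 0.5},{"tx": -0.045,"ty": 0.09,"tz": 0,"rx": 0,"ry": 0,"rz": 0.24,"jaw": 0.5},{"tx": -0.069,"ty": 0.138,"tz": 0,"rx": 0,"ry": 0,"rz": 0.36,"jaw": 0.5},{"tx": -0.093,"ty": 0.186,"tz": 0,"rx": 0,"ry": 0,"rz": 0.48,"jaw": 0.5},{"tx": -0.115,"ty": 0.23,"tz": 0,"rx": 0,"ry": 0,"rz": 0.56,"jaw": 0.5},{"tx": -0.128,"ty": 0.256,"tz": 0,"rx": 0,"ry": 0,"rz": 0.605,"jaw": 0.5},{"tx": -0.1325,"ty": 0.2645,"tz": 0.01,"rx": 0,"ry": 0,"rz": 0.605,"jaw": 0.5},{"tx": -0.1325,"ty": 0.2645,"tz": 0.022,"rx": 0,"ry": 0,"rz": 0.605,"jaw": 0.5},{"tx": -0.1325,"ty": 0.2645,"tz": 0.022,"rx": 0,"ry": 0,"rz": 0.605,"jaw": 0.5},{"tx": -0.1325,"ty": 0.2645,"tz": 0.022,"rx": 0,"ry": 0,"rz": 0.605,"jaw": 0.5},{"tx": -0.1325,"ty": 0.2645,"tz": 0.022,"rx": 0,"ry": 0,"rz": 0.605,"jaw": 0.5}], "grip_force": 35}}

```text
time: 22.5
position: [0.5716, 0.0063, 0.0995]
tool_rot: [3.137, 0.165, 0.001]
ft_force: [-0.5, 0.0, -1.0]
grip_width: 0.684
```

```bash
python3 - <<'E'
from h import *
s=grab("scene","10");crop(s,230,130,100,100,7,"pics/c19.png");plan([(572.6,6.3,60,-84.1)])
E
```

```text
now [571.5752   5.9552  99.4904] ty dir -84.01472541768452 tz [ 0.0008 -0.0001 -1.    ] grip 0.6773671531065252 F [ 0.5956 -0.1956 -1.3706] t 22.55
tx 0.0010 ty -0.0002 tz 0.0395 rx 0.0002 ry -0.0008 rz 0.0015
```

View pics/c19.png

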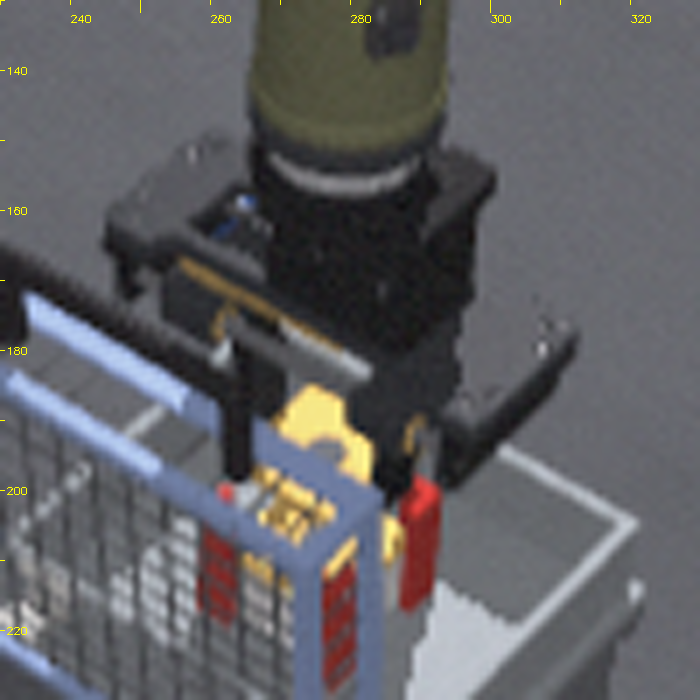

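Emit:
{"fn": "carry_out", "kwargs": {"commands": [{"tx": 0.001,"ty": 0,"tz": 0.015,"rx": 0,"ry": 0,"rz": 0,"jaw": 0.5},{"tx": 0.001,"ty": 0,"tz": 0.02,"rx": 0,"ry": 0,"rz": 0,"jaw": 0.5},{"tx": 0.001,"ty": 0,"tz": 0.026,"rx": 0,"ry": 0,"rz": 0,"jaw": 0.5},{"tx": 0.001,"ty": 0,"tz": 0.033,"rx": 0,"ry": 0,"rz": 0,"jaw": 0.5},{"tx": 0.001,"ty": 0,"tz": 0.035,"rx": 0,"ry": 0,"rz": 0,"jaw": 0.5}], "grip_force": 35}}

```text
time: 23.18
position: [0.5719, 0.0053, 0.0634]
tool_rot: [-3.137, -0.162, 0.002]
ft_force: [0.3, 0.7, -2.0]
grip_width: 0.681
```

```bash
python3 - <<'E'
from h import *
plan([(572.6,6.3,51.5,-84.1)])
E
```

```text
now [571.9253   5.3043  63.3506] ty dir -84.0834200467514 tz [-0.001  0.    -1.   ] grip 0.6805921294157379 F [ 0.2631  0.7483 -2.0192] t 23.175
tx 0.0008 ty -0.0009 tz 0.0118 rx -0.0001 ry 0.0010 rz 0.0003
```

Emit:
{"fn": "carry_out", "kwargs": {"commands": [{"tx": 0.0005,"ty": -0.0008,"tz": 0.006,"rx": 0,"ry": 0,"rz": 0,"jaw": 0.5},{"tx": 0.0005,"ty": -0.0008,"tz": 0.0115,"rx": 0,"ry": 0,"rz": 0,"jaw": 0.5},{"tx": 0.0005,"ty": -0.0008,"tz": 0.0115,"rx": 0,"ry": 0,"rz": 0,"jaw": 0.5},{"tx": 0.0005,"ty": -0.0008,"tz": 0.0115,"rx": 0,"ry": 0,"rz": 0,"jaw": 0.5}], "grip_force": 35}}

```text
time: 23.68
position: [0.5728, 0.0062, 0.0526]
tool_rot: [3.137, 0.162, 0.0]
ft_force: [-0.4, 0.6, -1.9]
grip_width: 0.684
```

```bash
python3 - <<'E'
from h import *
plan([(572.6,6.3,51.5,-84.1)])
E
```

```text
now [572.8468   6.2012  52.6177] ty dir -84.08365275112655 tz [ 0.0002 -0.0001 -1.    ] grip 0.6839745078766412 F [-0.4151  0.6497 -1.9408] t 23.675
tx -0.0002 ty -0.0001 tz 0.0011 rx 0.0001 ry -0.0002 rz 0.0003
```

Emit:
{"fn": "carry_out", "kwargs": {"commands": [{"tx": 0,"ty": 0,"tz": 0.0015,"rx": 0,"ry": 0,"rz": 0,"jaw": 0.5},{"tx": 0,"ty": 0,"tz": 0.0015,"rx": 0,"ry": 0,"rz": 0,"jaw": 0.85},{"tx": 0,"ty": 0,"tz": 0.0015,"rx": 0,"ry": 0,"rz": 0,"jaw": 1.0},{"tx": 0,"ty": 0,"tz": 0.0015,"rx": 0,"ry": 0,"rz": 0,"jaw": 1.0},{"tx": 0,"ty": 0,"tz": -0.05,"rx": 0,"ry": 0,"rz": 0,"jaw": 1.0},{"tx": 0,"ty": 0,"tz": -0.1,"rx": 0,"ry": 0,"rz": 0,"jaw": 1.0},{"tx": 0,"ty": 0,"tz": -0.1,"rx": 0,"ry": 0,"rz": 0,"jaw": 1.0}], "grip_force": 35}}

```text
time: 24.55
position: [0.576, 0.0066, 0.1574]
tool_rot: [3.136, 0.162, 0.014]
ft_force: [0.2, -0.4, 0.0]
grip_width: 1.004
```

```bash
python3 - <<'E'
from h import *
print(ctrl.get_state()["joint_positions"])
plan([(445.5,420,140,-68.7)])
for u in [(92,238),(48,186),(77,243),(18,275)]:
  print(u,[onz("top",u,z)[:2]*1e3 for z in(0,.05,.1,.2)])
t=cv2.imread("pics/top5.png");crop(t,0,170,140,120,5,"pics/c20.png")
E
```

```text
[ 0.4572  0.2482 -0.5929  1.716   0.1491  1.2131 -1.6401]
now [575.9924   6.6286 157.4052] ty dir -84.0795084826763 tz [ 0.0091 -0.0008 -1.    ] grip 1.0039186610193336 F [ 0.1623 -0.4201  0.0162] t 24.55
tx -0.0873 ty -0.4247 tz 0.0159 rx 0.0029 ry -0.0087 rz -0.2684
(92, 238) [array([396.5251, 507.3171]), array([394.1621, 489.4137]), array([391.799 , 471.5103]), array([387.073 , 435.7036])]
(48, 186) [array([584.7852, 673.687 ]), array([576.47  , 650.5235]), array([568.1548, 627.36  ]), array([551.5244, 581.0331])]
(77, 243) [array([379.5583, 558.9683]), array([377.7317, 539.4318]), array([375.9051, 519.8954]), array([372.2519, 480.8225])]
(18, 275) [array([271.4298, 755.9523]), array([273.0219, 730.1878]), array([274.614 , 704.4234]), array([277.7981, 652.8945])]
```

View pics/c20.png

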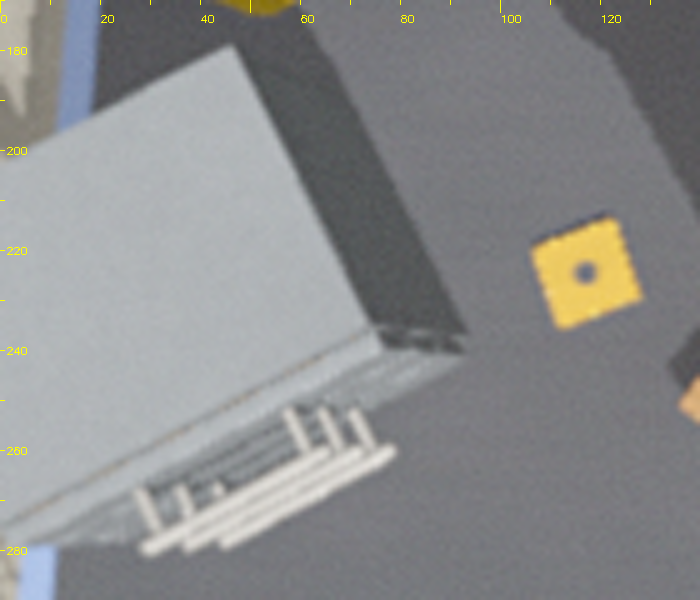

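```bash
python3 - <<'E'
from h import *
s=ctrl.get_state();R=Ro.from_rotvec(s["tool_rot"])
print(R.inv().apply(np.array([445.5,420,140])/1e3-s["position"]), np.radians(21.3+84.08))
E
```

```text
[-0.0873 -0.4247  0.0159] 1.8392279657516244
```

Emit:
{"fn": "carry_out", "kwargs": {"commands": [{"tx": -0.004,"ty": -0.02,"tz": 0.005,"rx": 0,"ry": 0,"rz": -0.18,"jaw": 1.0},{"tx": -0.012,"ty": -0.06,"tz": 0.01,"rx": 0,"ry": 0,"rz": -0.36,"jaw": 1.0},{"tx": -0.02,"ty": -0.1,"tz": 0.01,"rx": 0,"ry": 0,"rz": -0.54,"jaw": 1.0},{"tx": -0.03,"ty": -0.15,"tz": 0.01,"rx": 0,"ry": 0,"rz": -0.72,"jaw": 1.0},{"tx": -0.04,"ty": -0.2,"tz": 0.01,"rx": 0,"ry": 0,"rz": -0.9,"jaw": 1.0},{"tx": -0.05,"ty": -0.25,"tz": 0.01,"rx": 0,"ry": 0,"rz": -1.08,"jaw": 1.0},{"tx": -0.06,"ty": -0.3,"tz": 0.01,"rx": 0,"ry": 0,"rz": -1.26,"jaw": 1.0},{"tx": -0.07,"ty": -0.345,"tz": 0.01,"rx": 0,"ry": 0,"rz": -1.44,"jaw": 1.0},{"tx": -0.078,"ty": -0.385,"tz": 0.01,"rx": 0,"ry": 0,"rz": -1.62,"jaw": 1.0},{"tx": -0.083,"ty": -0.41,"tz": 0.01,"rx": 0,"ry": 0,"rz": -1.76,"jaw": 1.0},{"tx": -0.087,"ty": -0.4245,"tz": 0.012,"rx": 0,"ry": 0,"rz": -1.84,"jaw": 1.0},{"tx": -0.087,"ty": -0.4245,"tz": 0.012,"rx": 0,"ry": 0,"rz": -1.84,"jaw": 1.0}], "grip_force": 35}}

```text
time: 26.05
position: [0.4409, 0.4203, 0.1395]
tool_rot: [-1.768, -2.595, 0.002]
ft_force: [0.3, -0.2, -0.3]
grip_width: 1.0
```

```bash
python3 - <<'E'
from look import *
s,t=look("11",tgt=[(445.5,420,80,21.3)]);print(ctrl.get_state()["joint_positions"])
crop(s,360,200,120,100,6,"pics/c21.png")
E
```

```text
A top none
A scene none
B top [461.0849 408.9022] [75.5 41.6] -28.3
B scene [446.8592 420.3016] [64.8 60.4] 21.1
C top none
C scene none
disc top [ 439.8475 -400.5562   30.3463]
now [442.5903 418.5955 139.8016] ty dir 21.24205581711027 tz [-0.0006 -0.0012 -1.    ] grip 1.0016585099481723 F [0.2705 0.0311 0.0644] t 26.15
tx 0.0003 ty 0.0033 tz 0.0598 rx -0.0010 ry 0.0010 rz -0.0010
[-0.0126  0.4756 -1.0143  1.6343  0.4195  1.2698 -0.7341]
```

View pics/n11.png

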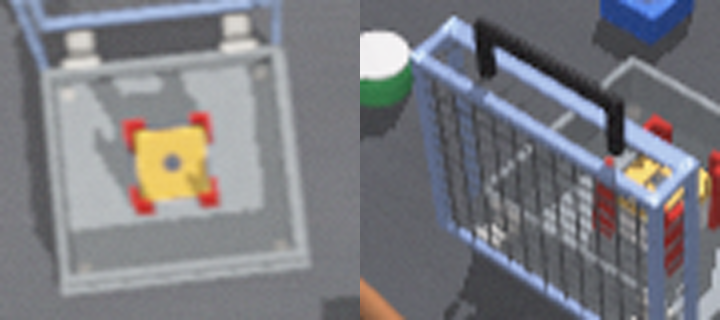

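View pics/scene11.png

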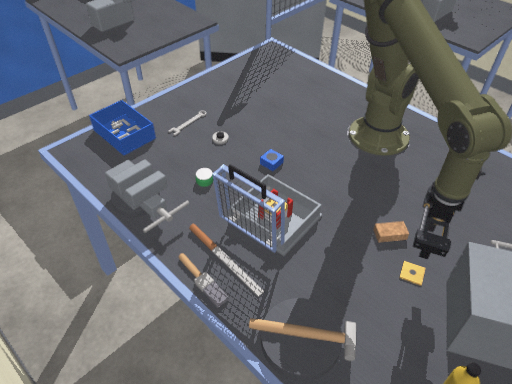

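Emit:
{"fn": "carry_out", "kwargs": {"commands": [{"tx": 0,"ty": 0.002,"tz": 0.05,"rx": 0,"ry": 0,"rz": 0,"jaw": 1.0},{"tx": 0,"ty": 0.002,"tz": 0.1,"rx": 0,"ry": 0,"rz": 0,"jaw": 1.0},{"tx": 0,"ty": 0.002,"tz": 0.12,"rx": 0,"ry": 0,"rz": 0,"jaw": 1.0},{"tx": 0,"ty": 0.002,"tz": 0.12,"rx": 0,"ry": 0,"rz": 0,"jaw": 1.0},{"tx": 0,"ty": 0.002,"tz": 0.12,"rx": 0,"ry": 0,"rz": 0,"jaw": 1.0}], "grip_force": 35}}

```text
time: 26.78
position: [0.4454, 0.4213, 0.0226]
tool_rot: [1.772, 2.593, 0.005]
ft_force: [0.3, -0.1, 0.0]
grip_width: 1.001
```

```bash
python3 - <<'E'
from h import *
plan([(445,420,1.5,21.3)])
s=grab("scene","12")
crop(s,360,200,120,100,6,"pics/c21.png")
E
```

```text
now [445.3695 421.3357  22.554 ] ty dir 21.314152938542716 tz [ 0.0023  0.0021 -1.    ] grip 1.0012232890597872 F [ 0.2974 -0.0843  0.0016] t 26.775
tx -0.0011 ty -0.0009 tz 0.0211 rx 0.0029 ry -0.0011 rz 0.0002
```

View pics/c21.png

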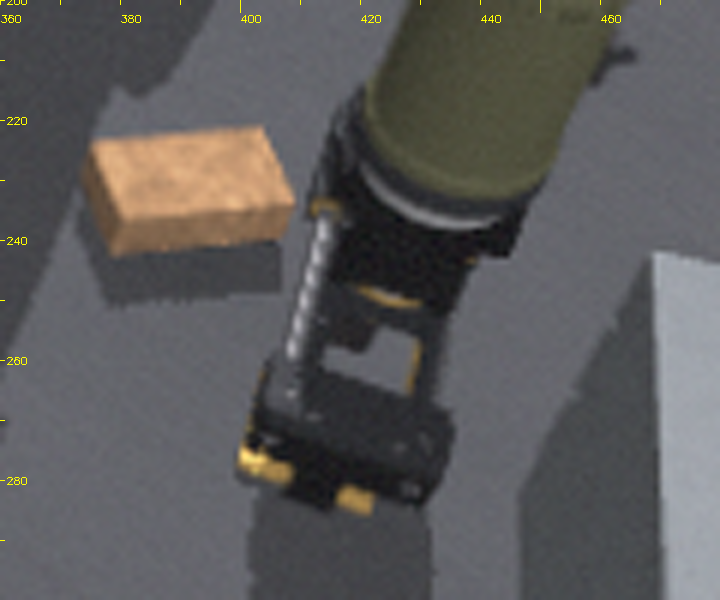

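Emit:
{"fn": "carry_out", "kwargs": {"commands": [{"tx": 0,"ty": 0,"tz": 0.012,"rx": 0,"ry": 0,"rz": 0,"jaw": 1.0},{"tx": 0,"ty": 0,"tz": 0.0195,"rx": 0,"ry": 0,"rz": 0,"jaw": 1.0},{"tx": 0,"ty": 0,"tz": 0.0195,"rx": 0,"ry": 0,"rz": 0,"jaw": 1.0},{"tx": 0,"ty": 0,"tz": 0.0195,"rx": 0,"ry": 0,"rz": 0,"jaw": 0.5},{"tx": 0,"ty": 0,"tz": 0.0195,"rx": 0,"ry": 0,"rz": 0,"jaw": 0.5},{"tx": 0,"ty": 0,"tz": 0.0195,"rx": 0,"ry": 0,"rz": 0,"jaw": 0.5},{"tx": 0,"ty": 0,"tz": 0.0195,"rx": 0,"ry": 0,"rz": 0,"jaw": 0.5}], "grip_force": 35}}

```text
time: 27.7
position: [0.4443, 0.4202, 0.001]
tool_rot: [1.772, 2.594, -0.0]
ft_force: [-0.1, 0.6, -0.5]
grip_width: 0.675
```

```bash
python3 - <<'E'
from h import *
plan([(445,420,1.5,21.3)])
E
```

```text
now [444.2727 420.1977   0.9709] ty dir 21.346666312430497 tz [-0.     -0.0001 -1.    ] grip 0.6747990191374288 F [-0.1229  0.5623 -0.5453] t 27.7
tx -0.0004 ty 0.0006 tz -0.0005 rx -0.0000 ry 0.0001 rz 0.0008
```

Emit:
{"fn": "carry_out", "kwargs": {"commands": [{"tx": 0,"ty": 0,"tz": -0.04,"rx": 0,"ry": 0,"rz": 0,"jaw": 0.5},{"tx": 0,"ty": 0,"tz": -0.09,"rx": 0,"ry": 0,"rz": 0,"jaw": 0.5},{"tx": 0,"ty": 0,"tz": -0.125,"rx": 0,"ry": 0,"rz": 0,"jaw": 0.5},{"tx": 0,"ty": 0,"tz": -0.125,"rx": 0,"ry": 0,"rz": 0,"jaw": 0.5}], "grip_force": 35}}

```text
time: 28.2
position: [0.4453, 0.4218, 0.1288]
tool_rot: [1.771, 2.593, 0.008]
ft_force: [0.5, -0.4, -1.7]
grip_width: 0.683
```

```bash
python3 - <<'E'
from h import *
plan([(572.6,6.3,120,21.3)])
E
```

```text
now [445.3152 421.7621 128.8052] ty dir 21.342563163252596 tz [ 0.0041  0.0031 -1.    ] grip 0.683177034989493 F [ 0.5433 -0.4059 -1.7486] t 28.2
tx -0.4333 ty -0.0327 tz 0.0080 rx 0.0050 ry -0.0014 rz 0.0007
```

Emit:
{"fn": "carry_out", "kwargs": {"commands": [{"tx": -0.02,"ty": -0.0015,"tz": 0,"rx": 0,"ry": 0,"rz": 0.1,"jaw": 0.5},{"tx": -0.06,"ty": -0.0045,"tz": 0,"rx": 0,"ry": 0,"rz": 0.27,"jaw": 0.5},{"tx": -0.1,"ty": -0.0075,"tz": 0,"rx": 0,"ry": 0,"rz": 0.45,"jaw": 0.5},{"tx": -0.145,"ty": -0.011,"tz": 0,"rx": 0,"ry": 0,"rz": 0.63,"jaw": 0.5},{"tx": -0.19,"ty": -0.0145,"tz": 0,"rx": 0,"ry": 0,"rz": 0.81,"jaw": 0.5},{"tx": -0.235,"ty": -0.0175,"tz": 0,"rx": 0,"ry": 0,"rz": 0.99,"jaw": 0.5},{"tx": -0.28,"ty": -0.021,"tz": 0,"rx": 0,"ry": 0,"rz": 1.17,"jaw": 0.5},{"tx": -0.325,"ty": -0.0245,"tz": 0,"rx": 0,"ry": 0,"rz": 1.35,"jaw": 0.5},{"tx": -0.365,"ty": -0.0275,"tz": 0,"rx": 0,"ry": 0,"rz": 1.52,"jaw": 0.5},{"tx": -0.4,"ty": -0.03,"tz": 0,"rx": 0,"ry": 0,"rz": 1.68,"jaw": 0.5},{"tx": -0.425,"ty": -0.032,"tz": 0.005,"rx": 0,"ry": 0,"rz": 1.79,"jaw": 0.5},{"tx": -0.4325,"ty": -0.0325,"tz": 0.015,"rx": 0,"ry": 0,"rz": 1.84,"jaw": 0.5}], "grip_force": 35}}

```text
time: 29.7
position: [0.5708, 0.0025, 0.1091]
tool_rot: [3.137, 0.153, -0.004]
ft_force: [-0.1, -0.4, -2.5]
grip_width: 0.684
```

```bash
python3 - <<'E'
from h import *
plan([(572.6,6.3,100,-84.1)])
E
```

```text
now [570.849    2.4839 109.0616] ty dir -84.4154723417526 tz [-0.0023 -0.0012 -1.    ] grip 0.6838179339665194 F [-0.1416 -0.4458 -2.5289] t 29.7
tx 0.0021 ty -0.0036 tz 0.0091 rx 0.0009 ry 0.0024 rz -0.0055
```

Emit:
{"fn": "carry_out", "kwargs": {"commands": [{"tx": 0,"ty": 0,"tz": 0.008,"rx": 0,"ry": 0,"rz": 0,"jaw": 0.5},{"tx": 0,"ty": 0,"tz": 0.008,"rx": 0,"ry": 0,"rz": 0,"jaw": 0.5},{"tx": 0,"ty": 0,"tz": 0.008,"rx": 0,"ry": 0,"rz": 0,"jaw": 0.5},{"tx": 0,"ty": 0,"tz": 0.008,"rx": 0,"ry": 0,"rz": 0,"jaw": 0.5}], "grip_force": 35}}

```text
time: 30.2
position: [0.5716, 0.0061, 0.1034]
tool_rot: [3.137, 0.164, 0.001]
ft_force: [0.3, -0.1, -2.2]
grip_width: 0.682
```

```bash
python3 - <<'E'
from h import *
s=grab("scene","13");crop(s,230,130,100,100,7,"pics/c22.png");plan([(572.6,6.3,65,-84.1)])
E
```

```text
now [571.6433   5.9535 103.4659] ty dir -84.03309728375919 tz [ 0.0007 -0.0002 -1.    ] grip 0.6830833468608848 F [ 0.395  -0.0738 -2.2399] t 30.25
tx 0.0010 ty -0.0003 tz 0.0385 rx 0.0003 ry -0.0007 rz 0.0012
```

View pics/c22.png

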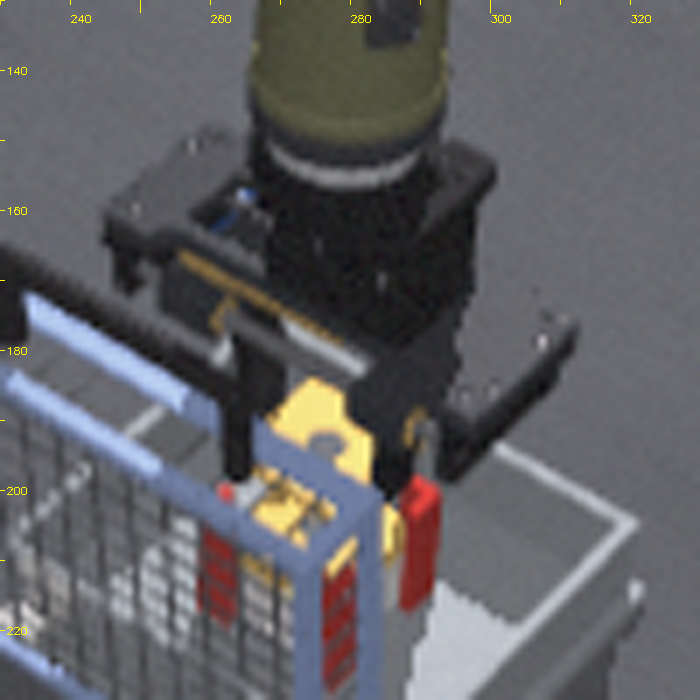

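Emit:
{"fn": "carry_out", "kwargs": {"commands": [{"tx": 0.001,"ty": 0,"tz": 0.015,"rx": 0,"ry": 0,"rz": 0,"jaw": 0.5},{"tx": 0.001,"ty": 0,"tz": 0.022,"rx": 0,"ry": 0,"rz": 0,"jaw": 0.5},{"tx": 0.001,"ty": 0,"tz": 0.028,"rx": 0,"ry": 0,"rz": 0,"jaw": 0.5},{"tx": 0.001,"ty": 0,"tz": 0.034,"rx": 0,"ry": 0,"rz": 0,"jaw": 0.5},{"tx": 0.001,"ty": 0,"tz": 0.036,"rx": 0,"ry": 0,"rz": 0,"jaw": 0.5}], "grip_force": 35}}

```text
time: 30.88
position: [0.5722, 0.0056, 0.0665]
tool_rot: [-3.137, -0.162, 0.001]
ft_force: [-0.9, 0.0, -1.3]
grip_width: 0.686
```

```bash
python3 - <<'E'
from h import *
plan([(572.6,6.3,58,-84.1)])
E
```

```text
now [572.1757   5.6367  66.4952] ty dir -84.07630412337065 tz [-0.0007  0.     -1.    ] grip 0.6856335098305746 F [-0.9104  0.0476 -1.3243] t 30.875
tx 0.0005 ty -0.0006 tz 0.0085 rx -0.0001 ry 0.0007 rz 0.0004
```

Emit:
{"fn": "carry_out", "kwargs": {"commands": [{"tx": 0.0004,"ty": -0.0005,"tz": 0.005,"rx": 0,"ry": 0,"rz": 0,"jaw": 0.5},{"tx": 0.0004,"ty": -0.0005,"tz": 0.0085,"rx": 0,"ry": 0,"rz": 0,"jaw": 0.5},{"tx": 0.0004,"ty": -0.0005,"tz": 0.0085,"rx": 0,"ry": 0,"rz": 0,"jaw": 0.5},{"tx": 0.0004,"ty": -0.0005,"tz": 0.0085,"rx": 0,"ry": 0,"rz": 0,"jaw": 0.5}], "grip_force": 35}}

```text
time: 31.38
position: [0.5729, 0.0062, 0.0587]
tool_rot: [3.137, 0.162, 0.0]
ft_force: [0.1, 0.4, -1.8]
grip_width: 0.685
```

```bash
python3 - <<'E'
from h import *
plan([(572.6,6.3,57.5,-84.1)])
E
```

```text
now [572.8854   6.1938  58.6574] ty dir -84.07983453602935 tz [ 0.0002 -0.0001 -1.    ] grip 0.6849335229652528 F [ 0.1339  0.3551 -1.7633] t 31.375
tx -0.0003 ty -0.0001 tz 0.0012 rx 0.0001 ry -0.0002 rz 0.0004
```

Emit:
{"fn": "carry_out", "kwargs": {"commands": [{"tx": 0,"ty": 0,"tz": 0.001,"rx": 0,"ry": 0,"rz": 0,"jaw": 0.5},{"tx": 0,"ty": 0,"tz": 0.001,"rx": 0,"ry": 0,"rz": 0,"jaw": 0.85},{"tx": 0,"ty": 0,"tz": 0.001,"rx": 0,"ry": 0,"rz": 0,"jaw": 1.0},{"tx": 0,"ty": 0,"tz": 0.001,"rx": 0,"ry": 0,"rz": 0,"jaw": 1.0},{"tx": 0,"ty": 0,"tz": -0.05,"rx": 0,"ry": 0,"rz": 0,"jaw": 1.0},{"tx": 0,"ty": 0,"tz": -0.09,"rx": 0,"ry": 0,"rz": 0,"jaw": 1.0},{"tx": 0,"ty": 0,"tz": -0.09,"rx": 0,"ry": 0,"rz": 0,"jaw": 1.0}], "grip_force": 35}}

```text
time: 32.25
position: [0.5755, 0.0065, 0.1525]
tool_rot: [3.136, 0.162, 0.012]
ft_force: [0.2, 1.2, -0.3]
grip_width: 0.995
```

```bash
python3 - <<'E'
from h import *
plan([(440.8,-400.2,140,-84.1)])
E
```

```text
now [575.4653   6.4874 152.5234] ty dir -84.08078962808159 tz [ 0.0075 -0.0007 -1.    ] grip 0.9954059161724875 F [ 0.2335  1.1685 -0.3416] t 32.25
tx -0.1760 ty 0.3906 tz 0.0118 rx 0.0015 ry -0.0073 rz 0.0003
```

Emit:
{"fn": "carry_out", "kwargs": {"commands": [{"tx": -0.174,"ty": 0.3905,"tz": 0.01,"rx": 0,"ry": 0,"rz": 0,"jaw": 1.0},{"tx": -0.174,"ty": 0.3905,"tz": 0.01,"rx": 0,"ry": 0,"rz": 0,"jaw": 1.0},{"tx": -0.174,"ty": 0.3905,"tz": 0.01,"rx": 0,"ry": 0,"rz": 0,"jaw": 1.0},{"tx": -0.174,"ty": 0.3905,"tz": 0.01,"rx": 0,"ry": 0,"rz": 0,"jaw": 1.0},{"tx": -0.174,"ty": 0.3905,"tz": 0.01,"rx": 0,"ry": 0,"rz": 0,"jaw": 1.0},{"tx": -0.174,"ty": 0.3905,"tz": 0.01,"rx": 0,"ry": 0,"rz": 0,"jaw": 1.0},{"tx": -0.174,"ty": 0.3905,"tz": 0.01,"rx": 0,"ry": 0,"rz": 0,"jaw": 1.0},{"tx": -0.174,"ty": 0.3905,"tz": 0.05,"rx": 0,"ry": 0,"rz": 0,"jaw": 1.0},{"tx": -0.174,"ty": 0.3905,"tz": 0.07,"rx": 0,"ry": 0,"rz": 0,"jaw": 1.0},{"tx": -0.174,"ty": 0.3905,"tz": 0.07,"rx": 0,"ry": 0,"rz": 0,"jaw": 1.0},{"tx": -0.174,"ty": 0.3905,"tz": 0.07,"rx": 0,"ry": 0,"rz": 0,"jaw": 1.0}], "grip_force": 35}}

```text
time: 33.62
position: [0.4412, -0.3997, 0.0796]
tool_rot: [3.136, 0.165, 0.002]
ft_force: [0.5, -0.1, 0.6]
grip_width: 1.001
```

```bash
python3 - <<'E'
from look import *
s,t=look("14",tgt=[(440.8,-400.2,2,-84.1)])
crop(s,180,90,90,70,8,"pics/c23.png")
print(ctrl.get_state()["joint_positions"])
E
```

```text
A top none
A scene none
B top none
B scene none
C top none
C scene none
disc none
now [ 441.2484 -400.251    80.1085] ty dir -84.0061699501545 tz [ 0.0019 -0.0018 -1.    ] grip 0.9986844467899624 F [-0.3771  0.5517 -0.2385] t 33.725
tx -0.0006 ty -0.0003 tz 0.0781 rx 0.0020 ry -0.0017 rz 0.0016
[ 0.9644  0.3329 -0.3228  1.7474  0.1183  1.0776 -0.864 ]
```

View pics/n14.png

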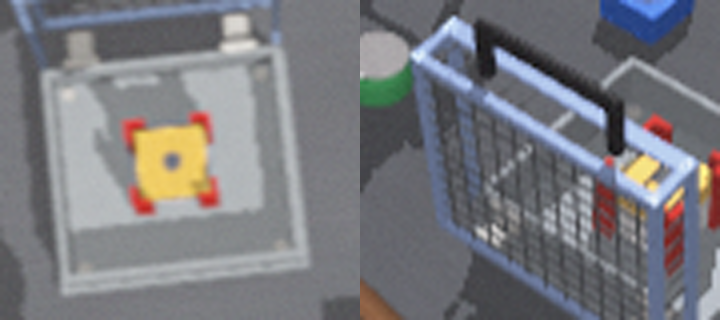

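View pics/c23.png

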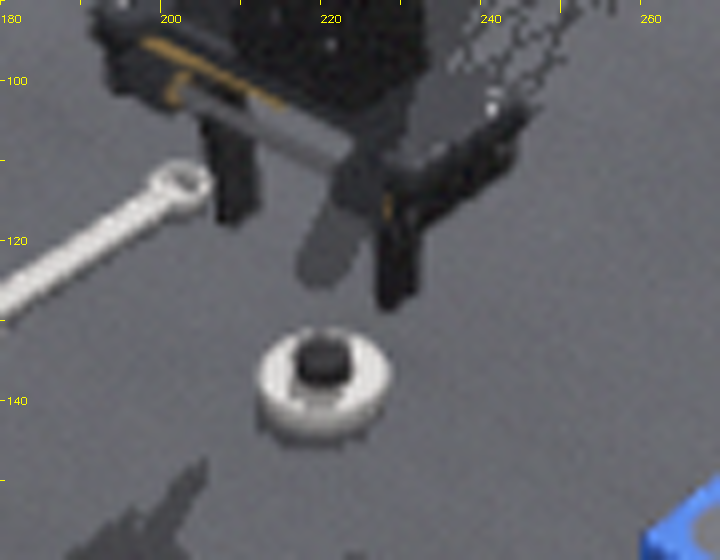

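```bash
python3 - <<'E'
from h import *
for u in [(202,113),(203,117)]: print(onz("scene",u,.008)*1e3)
print("disc scene",onz("scene",(180+324/8-.4,90+374/8-.4),.012)*1e3)
st=ctrl.get_state();p=st["position"]*1e3
s=cv2.imread("pics/scene14.png");x0,y0,k=180,90,8
o=cv2.resize(s[y0:y0+70,x0:x0+90],None,fx=k,fy=k,interpolation=cv2.INTER_CUBIC)
for c in [(440.8,-400.2)]:
    for z,r,col in((0,30,(0,255,0)),(12,30,(0,255,255)),(24,14,(255,0,255))):
        a=np.linspace(0,6.3,60);P=np.c_[c[0]+r*np.cos(a),c[1]+r*np.sin(a),0*a+z]/1e3
        u=(proj("scene",P)+.5-[x0,y0])*k-.5;cv2.polylines(o,[np.round(u).astype(int)],1,col,1)
cv2.imwrite("pics/c24.png",o)
E
```

```text
[ 396.6975 -558.9119    8.    ]
[ 410.4097 -536.5421    8.    ]
disc scene [ 443.3364 -398.8801   12.    ]
```

View pics/c24.png

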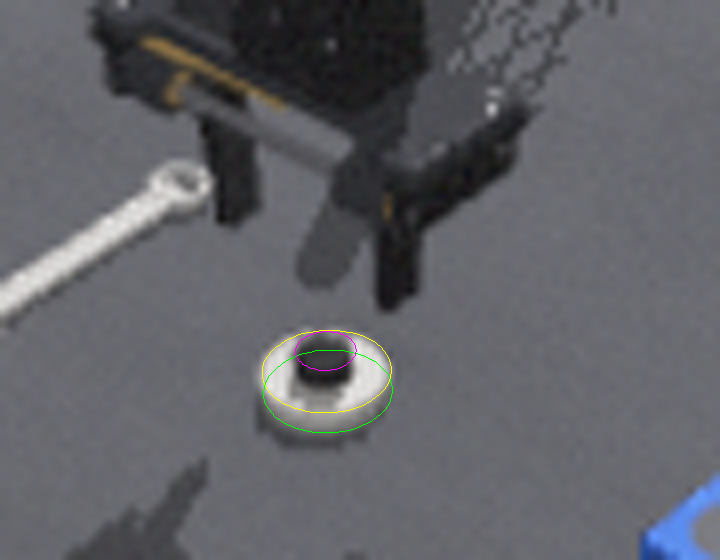

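Emit:
{"fn": "carry_out", "kwargs": {"commands": [{"tx": 0,"ty": 0,"tz": 0.04,"rx": 0,"ry": 0,"rz": 0,"jaw": 1.0},{"tx": 0,"ty": 0,"tz": 0.068,"rx": 0,"ry": 0,"rz": 0,"jaw": 1.0},{"tx": 0,"ty": 0,"tz": 0.0765,"rx": 0,"ry": 0,"rz": 0,"jaw": 1.0},{"tx": 0,"ty": 0,"tz": 0.0765,"rx": 0,"ry": 0,"rz": 0,"jaw": 1.0},{"tx": 0,"ty": 0,"tz": 0.0765,"rx": 0,"ry": 0,"rz": 0,"jaw": 1.0},{"tx": 0,"ty": 0,"tz": 0.0765,"rx": 0,"ry": 0,"rz": 0,"jaw": 0.5},{"tx": 0,"ty": 0,"tz": 0.0765,"rx": 0,"ry": 0,"rz": 0,"jaw": 0.5},{"tx": 0,"ty": 0,"tz": 0.0765,"rx": 0,"ry": 0,"rz": 0,"jaw": 0.5},{"tx": 0,"ty": 0,"tz": 0.0765,"rx": 0,"ry": 0,"rz": 0,"jaw": 0.5}], "grip_force": 35}}

```text
time: 34.85
position: [0.4401, -0.4004, 0.0022]
tool_rot: [3.137, 0.162, 0.0]
ft_force: [0.6, -0.1, 1.3]
grip_width: 0.683
```

```bash
python3 - <<'E'
from h import *
plan([(440.8,-400.2,2,-84.1)])
E
```

```text
now [ 440.058  -400.4204    2.2341] ty dir -84.0835181731135 tz [ 0.0002 -0.0005 -1.    ] grip 0.6826534520735238 F [ 0.5784 -0.1319  1.3212] t 34.85
tx 0.0008 ty -0.0001 tz 0.0002 rx 0.0005 ry -0.0002 rz 0.0003
```

Emit:
{"fn": "carry_out", "kwargs": {"commands": [{"tx": 0,"ty": 0,"tz": -0.04,"rx": 0,"ry": 0,"rz": 0,"jaw": 0.5},{"tx": 0,"ty": 0,"tz": -0.09,"rx": 0,"ry": 0,"rz": 0,"jaw": 0.5},{"tx": 0,"ty": 0,"tz": -0.118,"rx": 0,"ry": 0,"rz": 0,"jaw": 0.5},{"tx": 0,"ty": 0,"tz": -0.118,"rx": 0,"ry": 0,"rz": 0,"jaw": 0.5}], "grip_force": 35}}

```text
time: 35.35
position: [0.4411, -0.4011, 0.1221]
tool_rot: [3.134, 0.162, 0.005]
ft_force: [-0.3, -0.4, -3.6]
grip_width: 0.68
```

```bash
python3 - <<'E'
from h import *
plan([(572.6,6.3,105,-84.1)])
s=grab("scene","15");crop(s,180,70,90,80,8,"pics/c25.png")
E
```

```text
now [ 441.1383 -401.1352  122.1016] ty dir -84.08590710203805 tz [ 0.0031 -0.0032 -1.    ] grip 0.6802922170653698 F [-0.2701 -0.3715 -3.5821] t 35.35
tx 0.1727 ty -0.3918 tz 0.0162 rx 0.0035 ry -0.0028 rz 0.0003
```

View pics/c25.png

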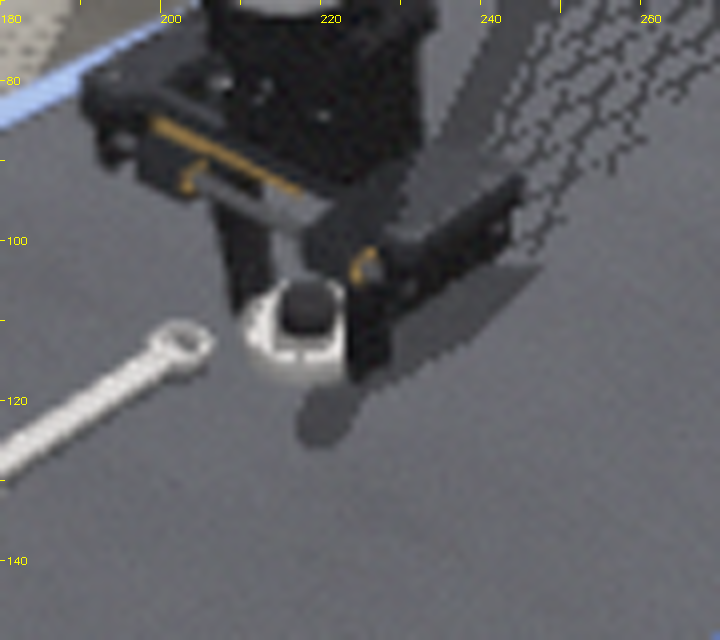

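Emit:
{"fn": "carry_out", "kwargs": {"commands": [{"tx": 0.022,"ty": -0.05,"tz": 0,"rx": 0,"ry": 0,"rz": 0,"jaw": 0.5},{"tx": 0.044,"ty": -0.1,"tz": 0,"rx": 0,"ry": 0,"rz": 0,"jaw": 0.5},{"tx": 0.066,"ty": -0.15,"tz": 0,"rx": 0,"ry": 0,"rz": 0,"jaw": 0.5},{"tx": 0.088,"ty": -0.2,"tz": 0,"rx": 0,"ry": 0,"rz": 0,"jaw": 0.5},{"tx": 0.11,"ty": -0.25,"tz": 0,"rx": 0,"ry": 0,"rz": 0,"jaw": 0.5},{"tx": 0.132,"ty": -0.3,"tz": 0,"rx": 0,"ry": 0,"rz": 0,"jaw": 0.5},{"tx": 0.154,"ty": -0.345,"tz": 0,"rx": 0,"ry": 0,"rz": 0,"jaw": 0.5},{"tx": 0.168,"ty": -0.38,"tz": 0,"rx": 0,"ry": 0,"rz": 0,"jaw": 0.5},{"tx": 0.173,"ty": -0.3915,"tz": 0.01,"rx": 0,"ry": 0,"rz": 0,"jaw": 0.5},{"tx": 0.173,"ty": -0.3915,"tz": 0.018,"rx": 0,"ry": 0,"rz": 0,"jaw": 0.5},{"tx": 0.173,"ty": -0.3915,"tz": 0.018,"rx": 0,"ry": 0,"rz": 0,"jaw": 0.5},{"tx": 0.173,"ty": -0.3915,"tz": 0.018,"rx": 0,"ry": 0,"rz": 0,"jaw": 0.5}], "grip_force": 35}}

```text
time: 36.9
position: [0.5714, 0.005, 0.1017]
tool_rot: [3.137, 0.158, -0.001]
ft_force: [0.3, -1.0, -2.9]
grip_width: 0.677
```

```bash
python3 - <<'E'
from h import *
s=grab("scene","16");crop(s,230,130,100,100,7,"pics/c26.png");plan([(572.6,6.3,70,-84.1)])
E
```

```text
now [571.672    5.4121 102.0885] ty dir -84.2180104319143 tz [ 0.0001 -0.0007 -1.    ] grip 0.678463538713283 F [-0.0682 -0.0571 -1.8752] t 36.95
tx 0.0010 ty -0.0008 tz 0.0321 rx 0.0007 ry -0.0000 rz -0.0021
```

View pics/c26.png

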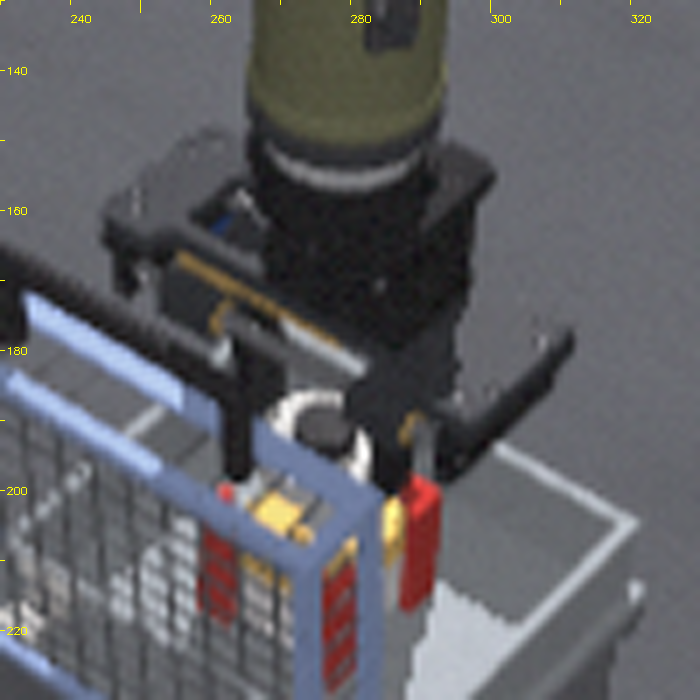

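Emit:
{"fn": "carry_out", "kwargs": {"commands": [{"tx": 0.0003,"ty": 0,"tz": 0.015,"rx": 0,"ry": 0,"rz": 0,"jaw": 0.5},{"tx": 0.0003,"ty": 0,"tz": 0.022,"rx": 0,"ry": 0,"rz": 0,"jaw": 0.5},{"tx": 0.0003,"ty": 0,"tz": 0.028,"rx": 0,"ry": 0,"rz": 0,"jaw": 0.5},{"tx": 0.0003,"ty": 0,"tz": 0.033,"rx": 0,"ry": 0,"rz": 0,"jaw": 0.5},{"tx": 0.0003,"ty": 0,"tz": 0.034,"rx": 0,"ry": 0,"rz": 0,"jaw": 0.5},{"tx": 0.0003,"ty": 0,"tz": 0.034,"rx": 0,"ry": 0,"rz": 0,"jaw": 0.5}], "grip_force": 35}}

```text
time: 37.7
position: [0.5721, 0.0072, 0.0681]
tool_rot: [3.137, 0.162, 0.0]
ft_force: [-0.3, 0.2, -1.7]
grip_width: 0.678
```

```bash
python3 - <<'E'
from h import *
plan([(572.0,6.3,65.5,-84.1)])
E
```

```text
now [572.1026   7.1696  68.137 ] ty dir -84.07180721165744 tz [ 0.0002 -0.0001 -1.    ] grip 0.6775310503030533 F [-0.3177  0.1793 -1.7232] t 37.7
tx -0.0002 ty 0.0009 tz 0.0026 rx 0.0001 ry -0.0002 rz 0.0005
```

Emit:
{"fn": "carry_out", "kwargs": {"commands": [{"tx": 0,"ty": 0.0008,"tz": 0.0022,"rx": 0,"ry": 0,"rz": 0,"jaw": 0.5},{"tx": 0,"ty": 0.0008,"tz": 0.0026,"rx": 0,"ry": 0,"rz": 0,"jaw": 0.5},{"tx": 0,"ty": 0.0008,"tz": 0.0026,"rx": 0,"ry": 0,"rz": 0,"jaw": 0.5}], "grip_force": 35}}

```text
time: 38.08
position: [0.5721, 0.0062, 0.0655]
tool_rot: [3.137, 0.162, 0.0]
ft_force: [0.2, -0.3, -2.7]
grip_width: 0.681
```

```bash
python3 - <<'E'
from h import *
plan([(572.0,6.3,65.2,-84.1)])
E
```

```text
now [572.072    6.2229  65.4701] ty dir -84.08486402444582 tz [ 0.0001 -0.0001 -1.    ] grip 0.6813262884956662 F [ 0.2479 -0.3359 -2.6716] t 38.075
tx -0.0001 ty -0.0001 tz 0.0003 rx 0.0002 ry -0.0000 rz 0.0003
```

Emit:
{"fn": "carry_out", "kwargs": {"commands": [{"tx": 0,"ty": 0,"tz": 0.0003,"rx": 0,"ry": 0,"rz": 0,"jaw": 0.85},{"tx": 0,"ty": 0,"tz": 0.0003,"rx": 0,"ry": 0,"rz": 0,"jaw": 1.0},{"tx": 0,"ty": 0,"tz": 0.0003,"rx": 0,"ry": 0,"rz": 0,"jaw": 1.0},{"tx": 0,"ty": 0,"tz": -0.05,"rx": 0,"ry": 0,"rz": 0,"jaw": 1.0},{"tx": 0,"ty": 0,"tz": -0.1,"rx": 0,"ry": 0,"rz": 0,"jaw": 1.0},{"tx": -0.03,"ty": 0.06,"tz": -0.15,"rx": 0,"ry": 0,"rz": 0,"jaw": 1.0},{"tx": -0.07,"ty": 0.12,"tz": -0.15,"rx": 0,"ry": 0,"rz": 0,"jaw": 1.0},{"tx": -0.09,"ty": 0.18,"tz": -0.15,"rx": 0,"ry": 0,"rz": 0,"jaw": 1.0},{"tx": -0.1,"ty": 0.24,"tz": -0.15,"rx": 0,"ry": 0,"rz": 0,"jaw": 1.0},{"tx": -0.1,"ty": 0.24,"tz": -0.15,"rx": 0,"ry": 0,"rz": 0,"jaw": 1.0}], "grip_force": 35}}

```text
time: 39.33
position: [0.4956, -0.2478, 0.2157]
tool_rot: [3.136, 0.152, -0.0]
ft_force: [1.0, 0.2, 0.7]
grip_width: 0.996
```

```bash
python3 - <<'E'
from look import *
s,t=look("17")
plan([(560,-100,345,5.8)])
crop(t,205,155,60,60,10,"pics/c27.png")
crop(s,245,185,60,50,12,"pics/c28.png")
print(proj("scene",[[.7075,.019,.285]]))
crop(s,200,150,90,70,8,"pics/c29.png")
E
```

```text
A top none
A scene none
B top none
B scene none
C top none
C scene none
disc none
now [ 495.9698 -246.9455  215.3714] ty dir -84.46569357270069 tz [-0.0004 -0.0013 -1.    ] grip 0.9968937070333898 F [ 0.7782  0.1818 -0.1797] t 39.425
tx 0.0778 ty -0.1399 tz -0.1298 rx 0.0014 ry -0.0006 rz 1.5662
[[246.26   175.3426]]
```

View pics/c27.png

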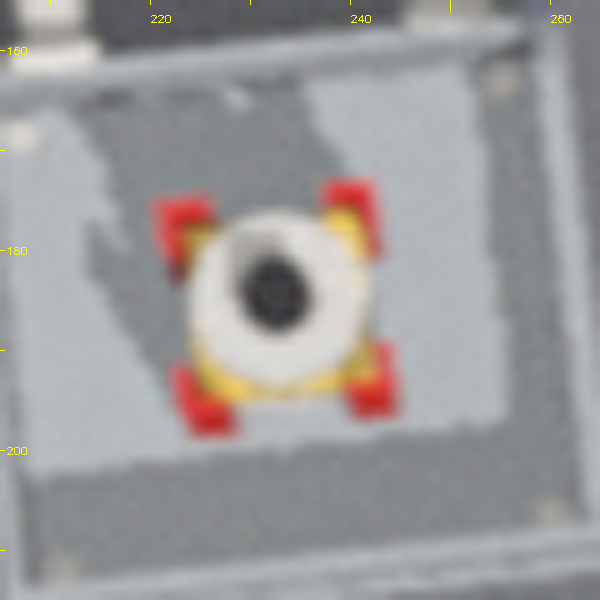

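View pics/c28.png

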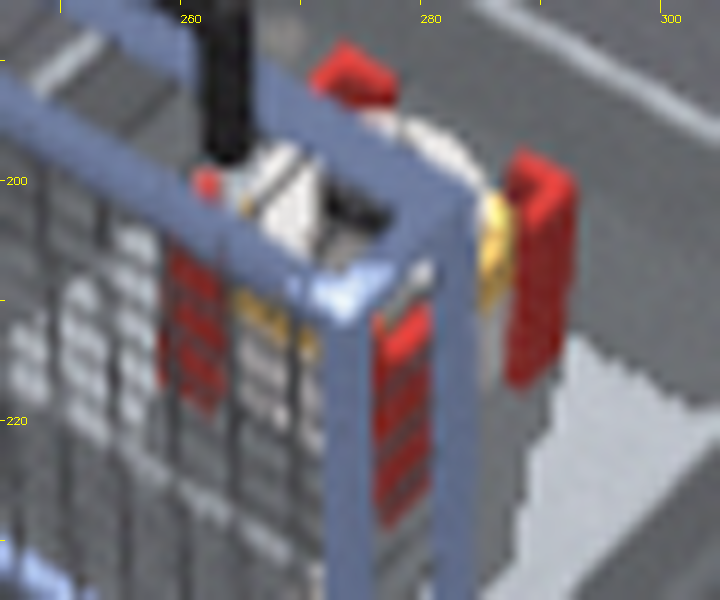

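View pics/c29.png

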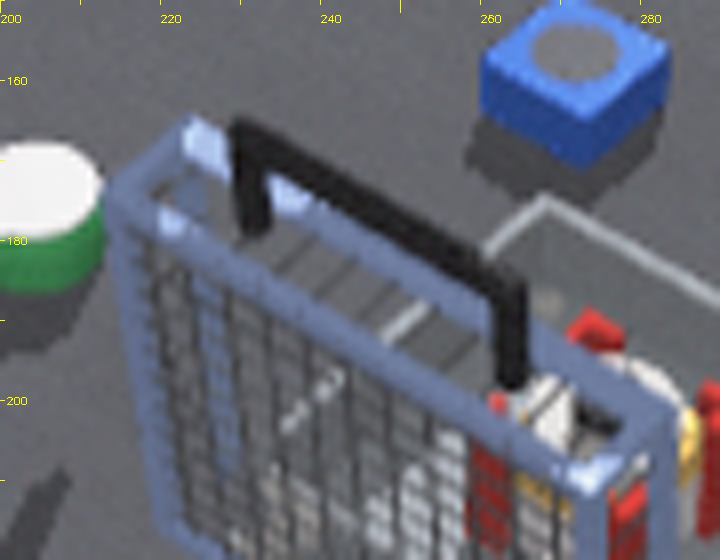

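```bash
python3 - <<'E'
from h import *
t=cv2.imread("pics/top17.png")
x0,y0,w,h=210,165,45,40
im=t[y0:y0+h,x0:x0+w].astype(float)
red=np.clip((im[...,2]-np.maximum(im[...,0],im[...,1]))/150.,0,1)
print("disc edge",onz("top",(205+280/10-.45,155+297/10-.45),.075)*1e3,"knob",onz("top",(205+275/10-.45,155+292/10-.45),.087)*1e3)
# disc radius check
for dx in(-90,90): print(onz("top",(205+(280+dx)/10-.45,155+29.7-.45),.075)*1e3)
# angles with occluding disc/stack as negative
A=angles()
def f(c,save=None):
    m=render("top",A,(c[0],c[1],c[2]),x0,y0,w,h)
    st=render("top",[box(-30,30,-30,30,10,63)],(c[0],c[1],c[2]),x0,y0,w,h)
    return m
from scipy.optimize import minimize
wt=np.ones((h,w))
# ignore pixels that are white/brass
hsv=cv2.cvtColor(t[y0:y0+h,x0:x0+w],cv2.COLOR_BGR2HSV)
ig=cv2.dilate(((hsv[...,0]>15)&(hsv[...,0]<35)&(hsv[...,1]>90)|(hsv[...,2]>205)).astype(np.uint8),np.ones((2,2)))>0
g=lambda c:(((cv2.GaussianBlur(f(c),(0,0),.7)-red)**2)[~ig]).sum()
for c0 in((573,6,6),(575,8,5)):
    r=minimize(g,c0,method="Nelder-Mead",options=dict(initial_simplex=[c0,(c0[0]+3,c0[1],c0[2]),(c0[0],c0[1]+3,c0[2]),(c0[0],c0[1],c0[2]+2)],xatol=.02));print(r.x,r.fun)
E
```

```text
disc edge [573.0184   6.0162  75.    ] knob [572.7773   7.216   87.    ]
[573.2842  37.2047  75.    ]
[572.7523 -25.1982  75.    ]
[574.1338   7.3194   6.3871] 4.814993222908743
[574.1362   7.4792   6.3846] 4.846655557277934
```

```bash
python3 - <<'E'
from h import *
plan([(707,19,345,-84.47)])
E
```

```text
now [ 495.9698 -246.9455  215.3714] ty dir -84.46569357270069 tz [-0.0004 -0.0013 -1.    ] grip 0.9968937070333898 F [ 0.7782  0.1818 -0.1797] t 39.425
tx 0.2356 ty -0.2442 tz -0.1301 rx 0.0013 ry 0.0005 rz 0.0001
```

Emit:
{"fn": "carry_out", "kwargs": {"commands": [{"tx": 0,"ty": 0,"tz": -0.05,"rx": 0,"ry": 0,"rz": -0.1,"jaw": 0.45},{"tx": 0.005,"ty": -0.005,"tz": -0.1,"rx": 0,"ry": 0,"rz": -0.28,"jaw": 0.45},{"tx": 0.03,"ty": -0.03,"tz": -0.13,"rx": 0,"ry": 0,"rz": -0.46,"jaw": 0.45},{"tx": 0.06,"ty": -0.062,"tz": -0.13,"rx": 0,"ry": 0,"rz": -0.64,"jaw": 0.45},{"tx": 0.09,"ty": -0.093,"tz": -0.13,"rx": 0,"ry": 0,"rz": -0.82,"jaw": 0.45},{"tx": 0.12,"ty": -0.124,"tz": -0.13,"rx": 0,"ry": 0,"rz": -1.0,"jaw": 0.45},{"tx": 0.15,"ty": -0.155,"tz": -0.13,"rx": 0,"ry": 0,"rz": -1.18,"jaw": 0.45},{"tx": 0.18,"ty": -0.186,"tz": -0.13,"rx": 0,"ry": 0,"rz": -1.34,"jaw": 0.45},{"tx": 0.21,"ty": -0.217,"tz": -0.13,"rx": 0,"ry": 0,"rz": -1.48,"jaw": 0.45},{"tx": 0.2355,"ty": -0.244,"tz": -0.13,"rx": 0,"ry": 0,"rz": -1.576,"jaw": 0.45},{"tx": 0.2355,"ty": -0.244,"tz": -0.13,"rx": 0,"ry": 0,"rz": -1.576,"jaw": 0.45},{"tx": 0.2355,"ty": -0.244,"tz": -0.13,"rx": 0,"ry": 0,"rz": -1.576,"jaw": 0.45}], "grip_force": 15}}

```text
time: 40.92
position: [0.706, 0.025, 0.3455]
tool_rot: [-2.097, -2.339, 0.001]
ft_force: [-0.3, -0.4, -0.2]
grip_width: 0.45
```

```bash
python3 - <<'E'
from h import *
s=grab("scene","18");crop(s,190,90,110,110,7,"pics/c30.png")
plan([(707.5,19,300,5.8),(707.5,19,268,5.8)]);print(ctrl.get_state()["joint_positions"])
E
```

```text
now [706.0296  23.8262 345.8047] ty dir 6.155453645049215 tz [ 0.0001 -0.0008 -1.    ] grip 0.44806385054901793 F [-0.1247  0.5338 -0.4139] t 40.975
tx -0.0049 ty 0.0009 tz 0.0458 rx 0.0000 ry 0.0008 rz 0.0062
tx -0.0049 ty 0.0009 tz 0.0778 rx 0.0000 ry 0.0008 rz 0.0062
[ 0.3537  0.5128 -0.716   1.0437  0.3311  1.6896 -0.1468]
```

View pics/c30.png

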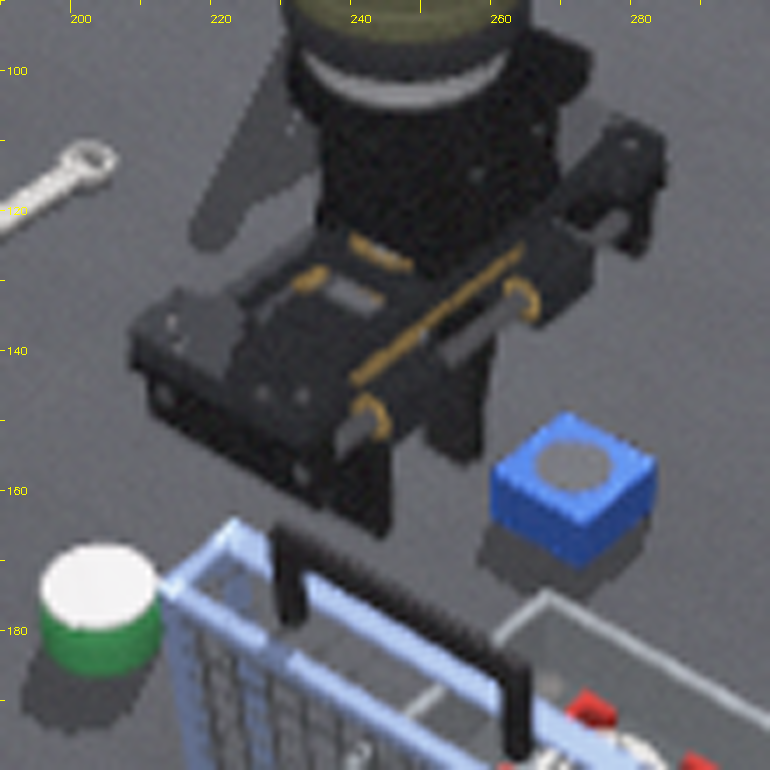

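Emit:
{"fn": "carry_out", "kwargs": {"commands": [{"tx": -0.004,"ty": 0.001,"tz": 0.03,"rx": 0,"ry": 0,"rz": 0.005,"jaw": 0.45},{"tx": -0.004,"ty": 0.001,"tz": 0.06,"rx": 0,"ry": 0,"rz": 0.005,"jaw": 0.45},{"tx": -0.004,"ty": 0.001,"tz": 0.077,"rx": 0,"ry": 0,"rz": 0.005,"jaw": 0.45},{"tx": -0.004,"ty": 0.001,"tz": 0.077,"rx": 0,"ry": 0,"rz": 0.005,"jaw": 0.45},{"tx": -0.004,"ty": 0.001,"tz": 0.077,"rx": 0,"ry": 0,"rz": 0.005,"jaw": 0.45},{"tx": -0.004,"ty": 0.001,"tz": 0.077,"rx": 0,"ry": 0,"rz": 0.005,"jaw": 0.0},{"tx": -0.004,"ty": 0.001,"tz": 0.077,"rx": 0,"ry": 0,"rz": 0.005,"jaw": 0.0},{"tx": -0.004,"ty": 0.001,"tz": 0.077,"rx": 0,"ry": 0,"rz": 0.005,"jaw": 0.0},{"tx": -0.004,"ty": 0.001,"tz": 0.077,"rx": 0,"ry": 0,"rz": 0.005,"jaw": 0.0}], "grip_force": 15}}

```text
time: 42.1
position: [0.7075, 0.0205, 0.2686]
tool_rot: [-2.103, -2.333, 0.001]
ft_force: [-2.7, -0.5, 1.1]
grip_width: 0.13
```

```bash
python3 - <<'E'
from h import *
s=ctrl.get_state();plan([])
a=np.radians(5.7);xh=np.array([np.cos(a),np.sin(a),0])
H=np.array([667.9,14.8,57])
hd=lambda th:H+231.05*(-np.cos(th+.0954)*xh+np.array([0,0,np.sin(th+.0954)]))
R=Ro.from_rotvec(s["tool_rot"]);p0=hd(1.65);print(p0)
for th in [1.6,1.5,1.35,1.2,1.05,.9,.75,.6,.45,.3,.15,.07,.03,0]:
    print(f"{th:.2f}",R.inv().apply(hd(th)-p0)/1e3)
E
```

```text
now [707.5067  20.4537 268.5845] ty dir 5.937672704348518 tz [-0.0008 -0.0002 -1.    ] grip 0.12998495590265405 F [-2.6901 -0.5087  1.0956] t 42.1
[707.8391  18.7864 284.537 ]
1.60 [ 0.     -0.0114 -0.0017]
1.50 [ 0.0001 -0.0345 -0.0034]
1.35 [ 0.0003 -0.069  -0.0016]
1.20 [ 0.0004 -0.103   0.0053]
1.05 [ 0.0006 -0.1355  0.0172]
0.90 [ 0.0007 -0.1658  0.0338]
0.75 [ 0.0008 -0.1934  0.0548]
0.60 [ 0.0009 -0.2175  0.0797]
0.45 [ 0.001  -0.2376  0.1079]
0.30 [ 0.0011 -0.2533  0.1387]
0.15 [ 0.0011 -0.2641  0.1716]
0.07 [ 0.0011 -0.2679  0.1897]
0.03 [ 0.0011 -0.2692  0.1988]
0.00 [ 0.0011 -0.27    0.2057]
```

Emit:
{"fn": "carry_out", "kwargs": {"commands": [{"tx": 0,"ty": -0.0115,"tz": -0.0017,"rx": 0,"ry": 0,"rz": 0,"jaw": 0.0},{"tx": 0,"ty": -0.0345,"tz": -0.0034,"rx": 0,"ry": 0,"rz": 0,"jaw": 0.0},{"tx": 0,"ty": -0.069,"tz": -0.0016,"rx": 0,"ry": 0,"rz": 0,"jaw": 0.0},{"tx": 0,"ty": -0.103,"tz": 0.0053,"rx": 0,"ry": 0,"rz": 0,"jaw": 0.0},{"tx": 0,"ty": -0.1355,"tz": 0.0172,"rx": 0,"ry": 0,"rz": 0,"jaw": 0.0},{"tx": 0.001,"ty": -0.166,"tz": 0.034,"rx": 0,"ry": 0,"rz": 0,"jaw": 0.0},{"tx": 0.001,"ty": -0.1935,"tz": 0.055,"rx": 0,"ry": 0,"rz": 0,"jaw": 0.0},{"tx": 0.001,"ty": -0.2175,"tz": 0.08,"rx": 0,"ry": 0,"rz": 0,"jaw": 0.0},{"tx": 0.001,"ty": -0.2375,"tz": 0.108,"rx": 0,"ry": 0,"rz": 0,"jaw": 0.0},{"tx": 0.001,"ty": -0.2535,"tz": 0.1385,"rx": 0,"ry": 0,"rz": 0,"jaw": 0.0},{"tx": 0.001,"ty": -0.264,"tz": 0.1715,"rx": 0,"ry": 0,"rz": 0,"jaw": 0.0},{"tx": 0.001,"ty": -0.264,"tz": 0.1715,"rx": 0,"ry": 0,"rz": 0,"jaw": 0.0}], "grip_force": 15}}

```text
time: 43.6
position: [0.4439, -0.0062, 0.0951]
tool_rot: [2.104, 2.333, -0.001]
ft_force: [2.8, -0.2, -3.6]
grip_width: 0.132
```

```bash
python3 - <<'E'
from h import *
s=grab("scene","19");crop(s,210,120,130,130,6,"pics/c31.png");plan([(438.9,-8,63,5.7)])
E
```

```text
now [444.1198  -6.2209  95.9589] ty dir 5.90085136255546 tz [-0.0004 -0.0006 -1.    ] grip 0.1351348510476517 F [ 1.937  -0.3325 -3.0507] t 43.65
tx -0.0012 ty -0.0054 tz 0.0330 rx -0.0005 ry 0.0005 rz 0.0035
```

View pics/c31.png

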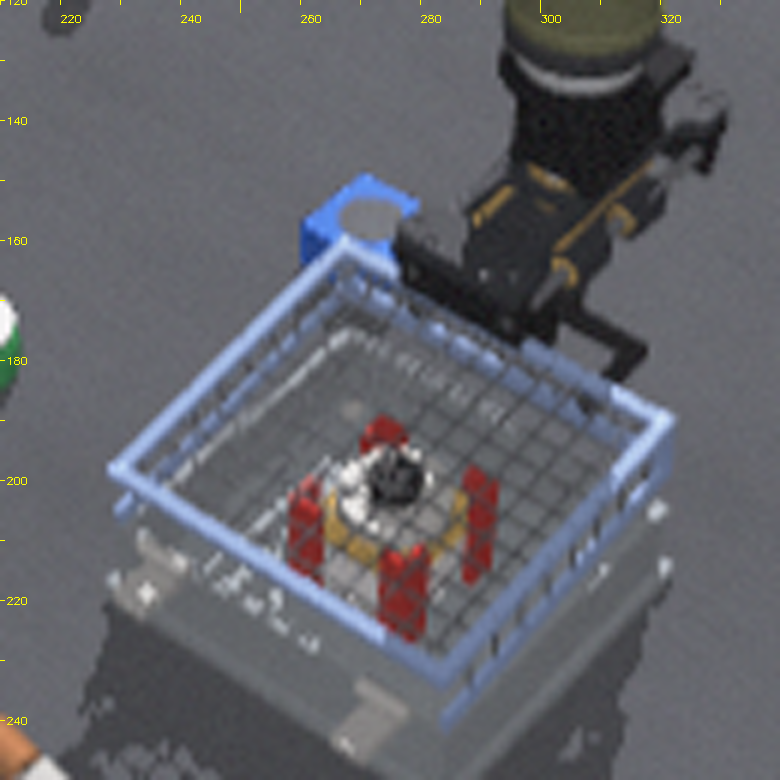

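Nearly shut; lower the rest of the way, release and rise clear.

Emit:
{"fn": "carry_out", "kwargs": {"commands": [{"tx": -0.0005,"ty": -0.003,"tz": 0.014,"rx": 0,"ry": 0,"rz": 0,"jaw": 0.0},{"tx": -0.001,"ty": -0.005,"tz": 0.025,"rx": 0,"ry": 0,"rz": 0,"jaw": 0.0},{"tx": -0.001,"ty": -0.0055,"tz": 0.033,"rx": 0,"ry": 0,"rz": 0,"jaw": 0.0},{"tx": -0.001,"ty": -0.0055,"tz": 0.0345,"rx": 0,"ry": 0,"rz": 0,"jaw": 0.0},{"tx": -0.001,"ty": -0.0055,"tz": 0.0345,"rx": 0,"ry": 0,"rz": 0,"jaw": 0.0}], "grip_force": 15}}

```text
time: 44.28
position: [0.4388, -0.007, 0.0629]
tool_rot: [-2.102, -2.332, 0.004]
ft_force: [-6.9, 2.0, 11.7]
grip_width: 0.131
```

```bash
python3 - <<'E'
from h import *
plan([(438.9,-8,63,5.7)])
E
```

```text
now [438.804   -7.0438  62.8509] ty dir 5.953722373165233 tz [-0.0032 -0.0002 -1.    ] grip 0.13132671546673827 F [-6.946   1.9567 11.7424] t 44.275
tx -0.0010 ty -0.0000 tz -0.0001 rx -0.0032 ry -0.0001 rz 0.0044
```

Emit:
{"fn": "carry_out", "kwargs": {"commands": [{"tx": 0,"ty": 0,"tz": 0,"rx": 0,"ry": 0,"rz": 0,"jaw": 0.45},{"tx": 0,"ty": 0,"tz": 0,"rx": 0,"ry": 0,"rz": 0,"jaw": 0.45},{"tx": 0,"ty": 0,"tz": 0,"rx": 0,"ry": 0,"rz": 0,"jaw": 0.45},{"tx": 0,"ty": 0,"tz": -0.05,"rx": 0,"ry": 0,"rz": 0,"jaw": 0.45},{"tx": 0,"ty": 0,"tz": -0.1,"rx": 0,"ry": 0,"rz": 0,"jaw": 0.45},{"tx": 0,"ty": 0,"tz": -0.15,"rx": 0,"ry": 0,"rz": 0,"jaw": 0.45},{"tx": 0.06,"ty": 0,"tz": -0.15,"rx": 0,"ry": 0,"rz": 0,"jaw": 0.45},{"tx": 0.12,"ty": 0,"tz": -0.15,"rx": 0,"ry": 0,"rz": 0,"jaw": 0.45},{"tx": 0.18,"ty": 0,"tz": -0.15,"rx": 0,"ry": 0,"rz": 0,"jaw": 0.45},{"tx": 0.24,"ty": 0,"tz": -0.15,"rx": 0,"ry": 0,"rz": 0,"jaw": 0.45},{"tx": 0.24,"ty": 0,"tz": -0.15,"rx": 0,"ry": 0,"rz": 0,"jaw": 0.45},{"tx": 0.24,"ty": 0,"tz": -0.15,"rx": 0,"ry": 0,"rz": 0,"jaw": 0.45}], "grip_force": 15}}

```text
time: 45.78
position: [0.4152, 0.2306, 0.2122]
tool_rot: [2.103, 2.333, -0.001]
ft_force: [-0.0, -1.1, -0.3]
grip_width: 0.45
```

```bash
python3 - <<'E'
from h import *
plan([]);s=grab("scene","20");t=grab("top","20");
crop(s,215,145,120,100,6,"pics/c32.png");crop(t,190,145,90,90,6,"pics/c33.png")
cv2.imwrite("pics/c34.png",np.hstack([s,t])[:, :][::1,::1] if 0 else cv2.resize(np.hstack([s,t]),(800,300)))
E
```

```text
now [415.1824 230.5925 212.1916] ty dir 5.9329474864438145 tz [-0.0002 -0.0006 -1.    ] grip 0.44965107235886576 F [-0.017  -1.1379 -0.2918] t 45.775
```

View pics/c32.png

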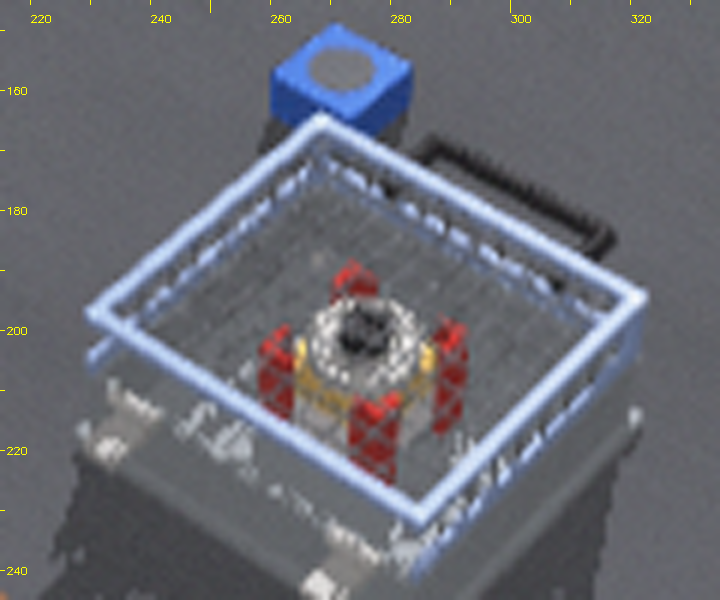

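View pics/c33.png

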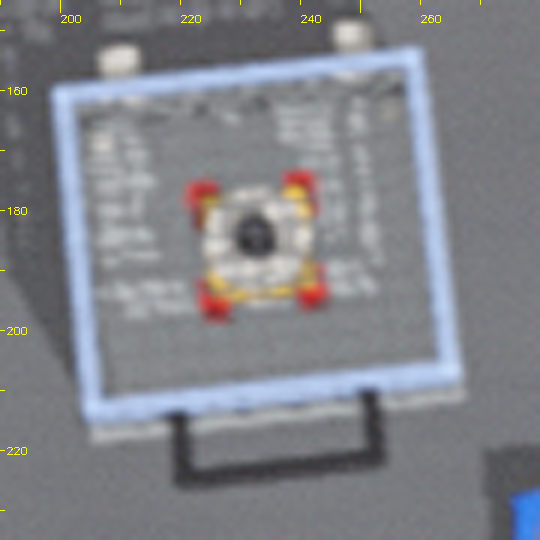

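View pics/c34.png

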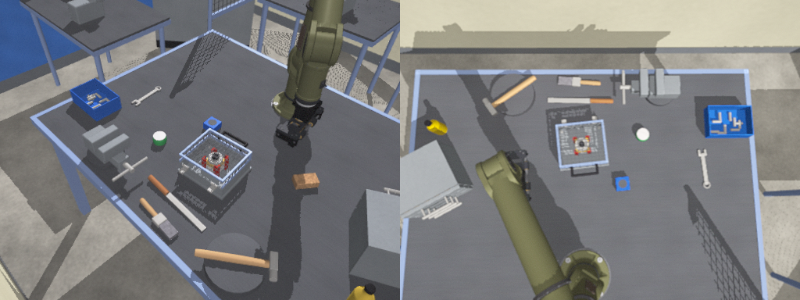

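```bash
python3 - <<'E'
from h import *
s=ctrl.get_state();print(s["time"],s["qd"])
ctrl.close_job()
E
```

```text
45.875 [ 0.0042 -0.0055  0.0031  0.003  -0.0046  0.0012 -0.0027]
the job is handed in; nothing more can be done
```

I swung the guard back onto its stop and stacked the body, the three brass spacers on the bench and the disc with its knob up. I then shut the guard, backed the arm off and handed the job in at about 46 s. No verdict was reported.

**Stack:** the last pictures show it square between the red angles. Measured before the guard was shut, the disc lay about 1.5 mm from the pocket centre. No insertion showed a contact force.

**Guard:** the guard frame and handle are back at their starting pixels. I felt about 12 N at the handle before letting go.

**Bystanders:** I did not touch any. They look where they were, though I judged that by eye and did not measure it.

**Where measurements disagreed:**
- The two cameras differed by 1–3 mm, up to about 4 mm where side faces crept into the outline.
- Estimates of the nest centre spread over about 2–3 mm. One rough reading from the nest's wall rims was about 5 mm off, and I left it out.
- A fit of all four angles in the scene view failed because the guard mesh hid them.
- After I lowered the body into the pocket, I judged its height only from the arm's position, not from two pictures.

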